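# Pry the spring clip off the roll spindle

### The job

The beading roll has to come off its spindle: take the hooked pick from its rest and, with the pick and not with the fingers, gently pry the sprung clip out of its groove below the spindle's head, without digging the pick into the roll, the spindle or the clip. Then put the pick back on its rest or lay it flat on the bench, and put the clip into the shallow aluminium parts tray. Leave the other things on the bench where they are.

Things in the scene. Friction and masses are not known exactly. Their poses are not given: they have to be found in the camera images.
- stand: Fixed spindle stand: grey base plate 130 x 130 x 16 mm, on it a steel roll 110 mm across with a flat top face 75 mm above the bench. From the face rises the spindle: a groove 20 mm in diameter (75 to 82 mm up), above it a head 27 mm in diameter (82 to 91 mm up). Origin: on the spindle axis at bench height; z up.
- clip: U-shaped flat dark spring-steel clip, 5 mm thick, 36 wide (y), x from -27.5 (closed back) to +11.5 mm, 54 g, lying on the roll's face in the groove, its back within 35 degrees of facing the robot. It comes off only along its own -x. Origin: underside, on the spindle axis while seated. Rails up to x = -8 mm are rigid; beyond them two sprung jaws spread outwards, never inwards: grip it across y.
- window (a point): Point on the clip at x = -17.5 mm, y = 0, underside level: middle of the open window between the clip's back bar (inner edge x = -21.5, outer -27.5 mm) and the spindle's head (edge at x = -13.5 mm); 8 mm long, 10 to 24 mm wide. A pin put down here and drawn along the clip's -x meets 6 to 15 N; the jaws let go within 12 mm; after 25 mm the clip is clear of the head, on the roll's face; past 40 mm it topples off.
- pick: Hooked pick, about 105 g. Origin: centre of the handle, a black bar 96 mm long (x), 14 wide (y), 16 tall (z). A thin steel shank leads from its +x end to a 12 mm clamp block holding the hook: a straight steel pin 4 mm thick with round tip, along the pick's -z (down in the rest), its other end up to 26 mm above its centre.
- hook_block (a point): Centre of the pick's clamp block, 84 mm along x from the handle's centre, on the hook pin's axis. The pin's tip is 26 to 48 mm below this point (pick's -z): set differently each time and not measured; find it by touch (lightly, well under 10 N) or see it. The clamp is stiff and holds well over 25 N.
- rest: Fixed steel rest for the pick, base 100 x 56 mm. Two uprights 10 mm thick at x = -36 and +36 mm, each with an open-topped slot 20 mm wide, floor 45 mm and cheeks 55 mm above the bench: the handle's centre lies 53 mm up over the origin, along the rest's x, hook end to +x. 62 mm of room for fingers between the uprights. Origin: at bench height under the middle.
- tray: Shallow open aluminium parts tray, 150 (x) x 140 (y) x 22 mm, walls and floor 4 mm thick, fixed. Origin: centre of its underside.
- tape: Bystander: grey tape measure, 62 x 36 x 60 mm, standing. Origin: centre of its underside.
- rivet_box: Bystander: clear-white box of rivets with six compartments, 110 x 160 x 32 mm. Origin: centre of its underside.
- screwdriver: Bystander: screwdriver lying on the bench, about 200 mm long. Origin near its middle.
There are look-alikes about, which are no part of the job. Leave any black look-alike of the tray alone.

How it is judged:
By the outcome, as a careful person would: the job done as asked, in the order asked, and still so for the second after the job is handed in, with the robot touching nothing.
It also fails if it takes over 72 s, if anything falls off the work surface, if the arm or the gripper's body presses on something with over 40 N, if the wrist force passes 120 N, or if a joint passes its speed limit or range.

### The arm

A 7-joint arm with a two-finger parallel gripper is mounted at the origin on the work surface. World frame = base frame: x ahead of the robot, y to its left, z up, the work surface at z = 0. Lengths are in m, angles in rad, forces in N, time in s.
With the tool pointing down it reaches from about 0.4 to 0.875 m from the base axis. Payload 19.3 kg.
Tool frame: the origin (TCP) lies at the very end of the fingers, on their centre line; the grasp point (between the pads) lies 19 mm behind it; z points along the fingers, y is the direction in which the jaws open and shut (so a half turn about z gives the same grasp; the last joint's range is limited). The gripper opens to 85 mm and grips with 20 to 120 N. Pads are 22 mm wide; open, the fingers measure 114 mm over their backs; the gripper's body (76 mm by 85 mm) begins 54 mm behind the grasp point. The pads swing forward as they close: fully open they stand 13 mm farther back than shut.
Start: joints at [1.234, 0.521, -0.036, 1.599, 0.021, 1.021, -0.113], TCP at [0.165, -0.603, 0.231] pointing down, gripper open.
Joint ranges: [-2.91, 2.91], [-0.3, 2.13], [-1.5, 1.42], [0.17, 2.43], [-1.26, 4.41], [0.16, 1.93], [-2.52, 2.52]. Speed limits (rad/s): [1.89, 1.89, 2.39, 2.39, 3.01, 3.01, 3.01].

### API

Orientations are given as a unit quaternion [w, x, y, z].
In Python, from station import bot, cams, order gives the robot as it stands.
- The arm moves only by the tool drive_tool, never from a script. Its argument "deltas" is text: rows parted by semicolons, each of 7 numbers parted by spaces: the turn, a rotation vector about the tool's x, y, z in rad, then the shift along the tool's x, y, z in mm, then the opening, from 0 (shut) to 1 (fully open). In form: rx ry rz dx dy dz fingers; .... A call has 1 to 5 rows; each row shifts and turns the commanded pose from where the row before left it, along the tool's axes as they then stand; what a row does not reach is not made up. A row lasts 1/10 s, in which the tool goes at most 50 mm and 8.59 degrees, less where a joint would pass 70% of its speed; a pose out of reach is approached as far as the arm can. A call with a gripper value outside its range is refused whole. The fingers move at their own pace and stop on an object; the grip force is fixed at half the most. Time passes only in rows, so rows that do not move let the fingers close. It gives the time, the measured TCP pose, the force and the opening at its end, in the units of the state.
- bot.state(): the state, without advancing time (a new reading comes with each control period).
- cams.camera(name): name is "scene" or "side" or "wrist"; returns a dict with "pixels" (384x512x3 uint8, red, green, blue), "depth" (384x512 float32, m along the optical axis (not along the pixel's ray), 0 where there is no reading), "vfov" (degrees; the focal length in pixels is half the picture's height over the tangent of half this angle, whatever the lens; pixels are square), "cx", "cy" (the principal point, pixels), "k1" (the pictures are not rectified: a ray, as slopes to the right and down, at radius r is drawn at 1 + k1 r^2 times it, then the intrinsics apply), "camera_from_world" (4x4, takes a point from world to camera coordinates); the wrist camera has in their place "T_tool_cam" (4x4, takes a point from camera to tool coordinates, whose origin is the TCP and whose axes are the flange's). Camera axes: x right, y down, z forward; pixel columns grow to the right and rows downward; lengths in m; the calibration is good to about 2 mm. A picture is of the moment at which its call begins: read the wrist's pose just before it.
- order.hand_in(): hands the job in, once; it reports no verdict.
The state is a dict: "clock": time; "qpos": joint angles; "dq": joint speeds; "effort": joint torques, N m; "tool_pos": TCP position; "ee_rot": TCP orientation; "ft_force": force on the tool from outside, world axes, zero at the start; "torque": the same for the moment, N m; "grip_width": opening from 0.0 (shut) to 1.0 (fully open).
Only numpy, scipy, OpenCV 4.12 (cv2) and the standard library are available. Lean on these libraries where they do the work, as an engineer would, in place of code of your own. Each camera call takes 0.05 s, during which the arm holds its last target.

## Working session

There is one attempt and no reset: what is moved stays moved. The work goes in short steps, Python scripts to look and compute and a tool call to move; the robot and the scene stay as the last step left them, time stands still between calls to the robot, and variables do not carry over. Pictures are saved under pics/ and viewed, and the job is handed in when it is done.

Besides the shell and the picture viewer there is one more tool, called after "Request:" as a command line: name --argument value ..., lists and objects as JSON in quotes. drive_tool: Moves the arm, as the interface text tells. Its arguments: {"type":"object","properties":{"deltas":{"type":"string"}},"required":["deltas"]}

```bash
ls; mkdir -p pics; python3 - <<'E'
from station import bot,cams,order
import cv2,numpy as np
s=bot.state();print(s)
for n in ["scene","side","wrist"]:
    c=cams.camera(n);cv2.imwrite(f"pics/{n}0.png",c["pixels"][:,:,::-1])
    np.savez(f"{n}0.npz",**c)
    print(n,{k:v for k,v in c.items() if k not in("pixels","depth")})
E
```

```text
pics
{'clock': 0.0, 'qpos': array([ 1.23382133,  0.52200925, -0.0363529 ,  1.59998433,  0.02121204,
        1.02111758, -0.1127869 ]), 'dq': array([-4.60420382e-05, -7.62929544e-04,  1.96719696e-03,  6.33422415e-04,
        1.79321564e-03,  2.79865187e-04,  2.47071369e-05]), 'effort': array([ 1.76764638e-05, -9.27126217e+01,  1.98003799e+00, -3.69941711e+01,
        1.77724549e-02,  8.26149277e-03, -2.65100283e-05]), 'tool_pos': array([ 0.16465144, -0.60257643,  0.2307369 ]), 'ee_rot': array([-5.54906212e-04,  9.91114843e-01,  1.33007697e-01, -1.14193761e-04]), 'ft_force': array([-0.18668362,  0.52047227, -0.76854189]), 'torque': array([-0.02889172, -0.03181657,  0.0052292 ]), 'grip_width': 1.003248961317811}
scene {'vfov': 54.4049100805869, 'cx': 261.14435541811764, 'cy': 191.9477626081942, 'k1': -0.044423544707029576, 'camera_from_world': array([[-0.63454262,  0.77276378,  0.01384915,  0.48148666],
       [ 0.65682471,  0.54861207, -0.51730658, -0.2310129 ],
       [-0.4073536 , -0.31915661, -0.85568809,  1.47690273],
       [ 0.        ,  0.        ,  0.        ,  1.        ]])}
side {'vfov': 56.128484592558706, 'cx': 253.2257148594794, 'cy': 192.22615113012583, 'k1': 0.011435107039453088, 'camera_from_world': array([[-0.9081362 , -0.41865931,  0.0036096 ,  0.44210664],
       [-0.26697464,  0.5724246 , -0.77527712,  0.30219861],
       [ 0.32251075, -0.70502089, -0.63161092,  0.94780625],
       [ 0.        ,  0.        ,  0.        ,  1.        ]])}
wrist {'vfov': 69.62298391921027, 'cx': 256.67559061522456, 'cy': 188.2940026442395, 'k1': -0.05496403009792704, 'T_tool_cam': array([[ 4.23285246e-04, -9.53010826e-01, -3.02935944e-01,
         7.66314156e-02],
       [ 9.99999876e-01,  3.23416232e-04,  3.79836150e-04,
         7.18338510e-04],
       [-2.64013562e-04, -3.02936067e-01,  9.53010844e-01,
        -1.42597993e-01],
       [ 0.00000000e+00,  0.00000000e+00,  0.00000000e+00,
         1.00000000e+00]])}
```

View pics/scene0.png

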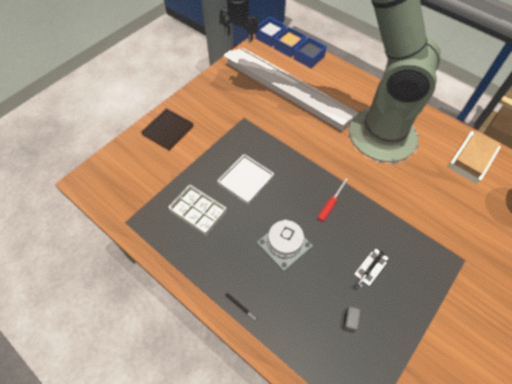

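View pics/side0.png

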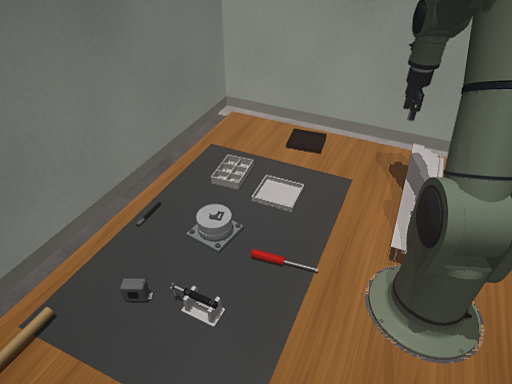

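View pics/wrist0.png

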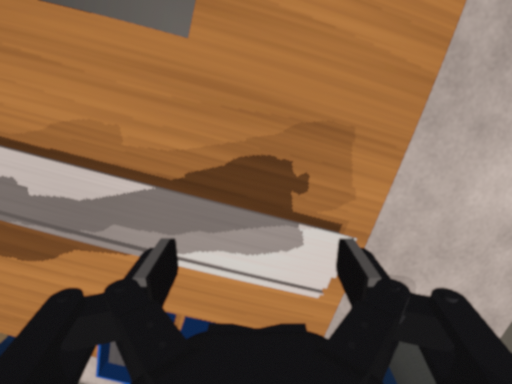

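Candidates. For the pick: the black bar in the white rest at scene (372,265) against the loose black pen-like thing at (240,305). For the tray: the light tray at (246,178) against the black one at (167,128). For the clip: only the one on the roll at (287,233). The descriptions pick the first of each pair; I'll check them in crops.

```bash
cat > h.py <<'E'
import numpy as np,cv2
from scipy.spatial.transform import Rotation as R
def K(c):
    f=c["pixels"].shape[0]/2/np.tan(np.radians(float(c["vfov"]))/2);return f,float(c["cx"]),float(c["cy"]),float(c["k1"])
def ray(c,u,v):
    f,cx,cy,k=K(c);x=(np.asarray(u,float)-cx)/f;y=(np.asarray(v,float)-cy)/f
    rd=np.hypot(x,y);r=rd.copy() if hasattr(rd,'copy') else rd
    for _ in range(20): r=rd/(1+k*r*r)
    s=1/(1+k*r*r)
    return np.stack([x*s,y*s,np.ones_like(x)],-1)
def Twc(c,s=None):
    if "camera_from_world" in c: return np.linalg.inv(c["camera_from_world"])
    return tool(s)@c["T_tool_cam"]
def tool(s):
    T=np.eye(4);q=s["ee_rot"];T[:3,:3]=R.from_quat([q[1],q[2],q[3],q[0]]).as_matrix();T[:3,3]=s["tool_pos"];return T
def planez(c,u,v,z,s=None):
    T=Twc(c,s);d=ray(c,u,v)@T[:3,:3].T;o=T[:3,3];t=(z-o[2])/d[...,2];return o+d*t[...,None]
def dep(c,s=None):
    h,w=c["depth"].shape;u,v=np.meshgrid(np.arange(w),np.arange(h))
    T=Twc(c,s);p=ray(c,u,v)*c["depth"][...,None];return p@T[:3,:3].T+T[:3,3]
def proj(c,P,s=None):
    T=np.linalg.inv(Twc(c,s));p=np.asarray(P)@T[:3,:3].T+T[:3,3];x=p[...,:2]/p[...,2:];r2=(x**2).sum(-1,keepdims=True)
    f,cx,cy,k=K(c);return x*(1+k*r2)*f+[cx,cy]
def tri(obs):
    A=np.zeros((3,3));b=np.zeros(3);L=[]
    for c,s,u,v in obs:
        T=Twc(c,s);d=T[:3,:3]@ray(c,u,v);d/=np.linalg.norm(d);M=np.eye(3)-np.outer(d,d);A+=M;b+=M@T[:3,3];L.append((M,T[:3,3]))
    x=np.linalg.solve(A,b);return x,[np.linalg.norm(M@(x-o)) for M,o in L]
def crop(c,name,x0,y0,x1,y1,k):
    im=c["pixels"][y0:y1,x0:x1,::-1];cv2.imwrite(name,cv2.resize(im,None,fx=k,fy=k,interpolation=cv2.INTER_CUBIC))
def snap(name):
    from station import bot,cams
    s=bot.state();c=cams.camera("wrist");np.savez(name+".npz",**c,**{"s_"+k:v for k,v in s.items()})
    cv2.imwrite("pics/"+name+".png",c["pixels"][:,:,::-1]);return s,c
def load(name):
    d=dict(np.load(name+".npz"));s={k[2:]:v for k,v in d.items() if k.startswith("s_")};c={k:v for k,v in d.items() if not k.startswith("s_")};return s,c
E
python3 - <<'E'
from h import *
_,a=load("scene0");_,b=load("side0")
pa=dep(a);pb=dep(b)
for n,u,v in [("roll",287,233),("rest",372,265),("tray",246,178),("tape",352,318),("box",197,209),("screw",330,207),("pen",240,305)]: print("scene",n,pa[v,u].round(3))
for n,u,v in [("roll",214,217),("hand",200,297),("block",178,290),("tray",278,192),("tape",136,290)]: print("side",n,pb[v,u].round(3))
crop(a,"pics/a1.png",330,230,410,290,8);crop(b,"pics/b1.png",160,270,240,330,8)
crop(a,"pics/a2.png",250,210,320,270,8);crop(b,"pics/b2.png",180,190,250,250,8)
E
```

```text
scene roll [ 0.624 -0.01   0.091]
scene rest [0.53  0.248 0.06 ]
scene tray [ 0.509 -0.276  0.004]
scene tape [0.703 0.286 0.061]
scene box [ 0.718 -0.316  0.018]
scene screw [0.424 0.029 0.023]
scene pen [0.869 0.009 0.016]
side roll [ 0.62  -0.002  0.077]
side hand [0.517 0.251 0.06 ]
side block [ 0.611  0.223 -0.002]
side tray [ 0.519 -0.285  0.002]
side tape [0.679 0.299 0.055]
```

```bash
cd pics; python3 -c "
import cv2,numpy as np
r=lambda n:cv2.resize(cv2.imread(n),(400,300))
cv2.imwrite('m1.png',np.vstack([np.hstack([r('a1.png'),r('b1.png')]),np.hstack([r('a2.png'),r('b2.png')])]))"
```

```text
(no output)
```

View pics/m1.png

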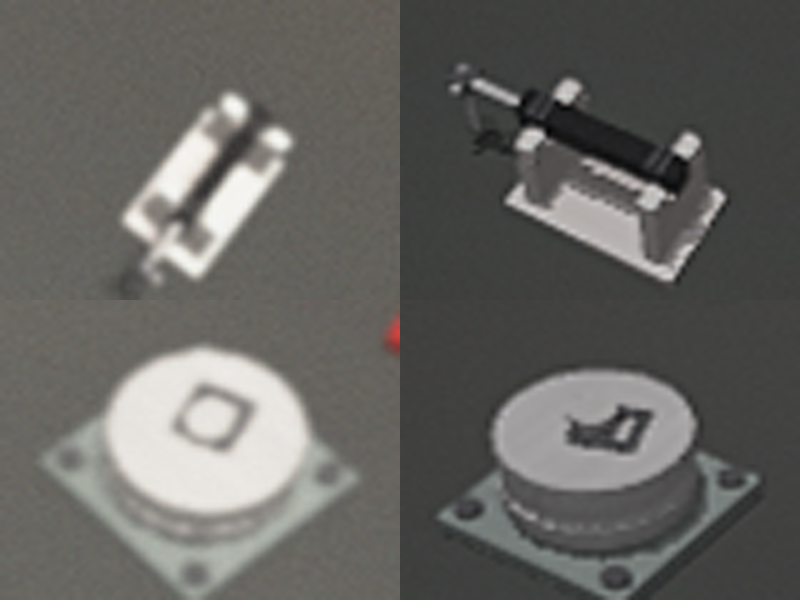

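```bash
cat > go.py <<'E'
import sys
from h import *
from station import bot
def plan(x,y,z,yaw,s=None):
    s=s or bot.state();T=tool(s)
    c,n=np.cos(yaw),np.sin(yaw);G=np.array([[c,n,0],[n,-c,0],[0,0,-1.]])  # tool x=(c,n), z down
    d=T[:3,:3].T@(np.array([x,y,z])-T[:3,3])*1000
    rv=R.from_matrix(T[:3,:3].T@G).as_rotvec()
    print("t%.2f"%s["clock"],"pos",(s["tool_pos"]*1000).round(1),"yaw",np.arctan2(T[1,0],T[0,0]).round(4),"tilt",T[2,:2].round(4),"F",s["ft_force"].round(1),"g",round(float(s["grip_width"]),3))
    print("shift(tool,mm) if shift first:",d.round(1)," rotvec",rv.round(4)," q",s["qpos"].round(2))
if __name__=="__main__": plan(*map(float,sys.argv[1:5]))
E
python3 go.py 0.57 -0.02 0.23 0.1
```

```text
t0.15 pos [ 164.7 -602.7  230.9] yaw 0.2668 tilt [-0.0001 -0.0008] F [ 0.1 -0.4  0.6] g 1.001
shift(tool,mm) if shift first: [ 544.6 -455.2    1.2]  rotvec [-8.000e-04  1.000e-04  1.668e-01]  q [ 1.23  0.52 -0.04  1.6   0.02  1.02 -0.11]
```

Request:
drive_tool --deltas "0 0 0 36 -30 0 1;0 0 0 36 -30 0 1;0 0 0 36 -30 0 1;0 0 0 36 -30 0 1;0 0 0 36 -30 0 1"

```text
clock: 0.65
tool_pos: [0.2995, -0.409, 0.2313]
ee_rot: [-0.0, 0.991, 0.133, -0.0]
ft_force: [1.2, -0.6, 0.3]
grip_width: 1.0
```

Request:
drive_tool --deltas "0 0 0 36 -30 0 1;0 0 0 36 -30 0 1;0 0 0 36 -30 0 1;0 0 0 36 -30 0 1;0 0 0 36 -30 0 1"

```text
clock: 1.15
tool_pos: [0.4336, -0.2169, 0.2314]
ee_rot: [0.0, 0.991, 0.133, 0.0]
ft_force: [0.1, -0.6, 0.0]
grip_width: 1.002
```

Request:
drive_tool --deltas "0 0 0 36 -30 0 1;0 0 0 36 -30 0 1;0 0 0 36 -30 0 1;0 0 0.08 30 -25 0 1;0 0 0.08 0 0 0 1"

```text
clock: 1.65
tool_pos: [0.5379, -0.066, 0.231]
ee_rot: [-0.001, 0.998, 0.055, 0.0]
ft_force: [-0.2, -0.3, 0.1]
grip_width: 1.001
```

```bash
python3 go.py 0.57 -0.02 0.23 0.1;python3 -c "
from h import *
snap('w1')"
```

```text
t1.65 pos [537.9 -66.  231. ] yaw 0.1098 tilt [ 0.0008 -0.0021] F [-0.2 -0.3  0.1] g 1.001
shift(tool,mm) if shift first: [ 37.  -42.2   1.1]  rotvec [-0.0022 -0.0008  0.0098]  q [ 0.18  0.4  -0.23  1.81  0.1   0.94 -1.55]
```

View pics/w1.png

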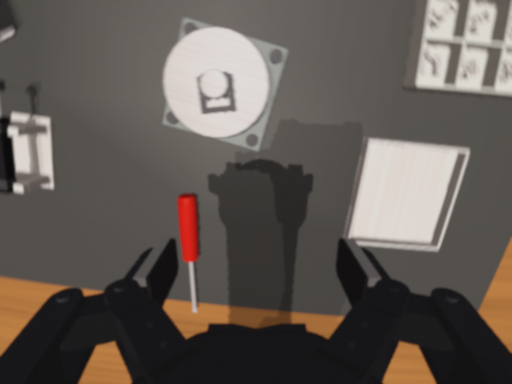

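Wrist view: roll at (216,85) with the clip around the head at (214,85), its back toward the robot (down in the picture). Rest at left edge (25,155), tray (410,195), screwdriver (190,240).

Request:
drive_tool --deltas "0 0 0 0 -48 0 1;0 0 0 0 -48 0 1;0 0 0 0 -48 0 1;0 0 0 0 -48 0 1;0 0 0 0 -48 0 1"

```text
clock: 2.2
tool_pos: [0.5097, 0.1683, 0.2314]
ee_rot: [0.0, 0.999, 0.054, 0.0]
ft_force: [1.2, 0.9, -0.6]
grip_width: 0.999
```

```bash
python3 go.py 0.50 0.19 0.23 0;python3 -c "
from h import *
snap('w2')"
```

```text
t2.20 pos [509.7 168.3 231.4] yaw 0.1073 tilt [0.0001 0.0004] F [ 1.2  0.9 -0.6] g 0.999
shift(tool,mm) if shift first: [ -7.3 -22.7   1.4]  rotvec [ 4.000e-04 -1.000e-04  1.073e-01]  q [-0.2   0.39 -0.3   1.82  0.14  0.95 -2.02]
```

View pics/w2.png

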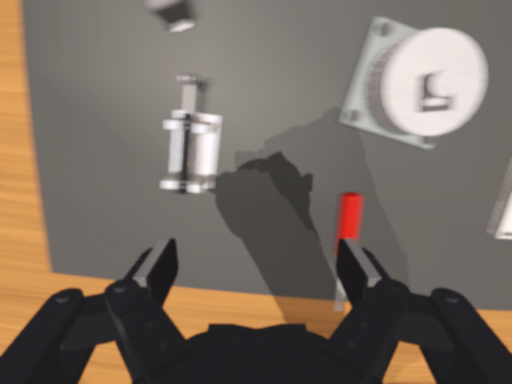

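Request:
drive_tool --deltas "0 0 0 0 0 0 1"

```text
clock: 2.35
tool_pos: [0.5094, 0.1698, 0.2312]
ee_rot: [-0.0, 0.998, 0.056, -0.0]
ft_force: [-0.7, -1.5, 0.3]
grip_width: 1.002
```

```bash
python3 -c "
from h import *
s,c=snap('w3')
print(s['tool_pos'])
crop(c,'pics/w3a.png',140,60,240,210,4)
crop(c,'pics/w3b.png',340,20,490,150,5)
s,c=load('w1')
crop(c,'pics/w1b.png',150,20,300,150,5)"
```

```text
[0.50937634 0.16979442 0.23119227]
```

View pics/w3a.png

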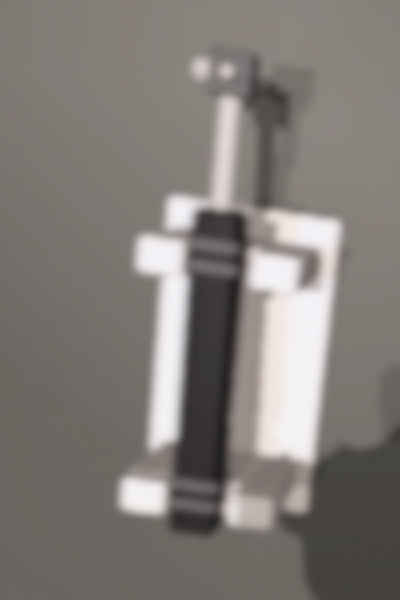

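View pics/w3b.png

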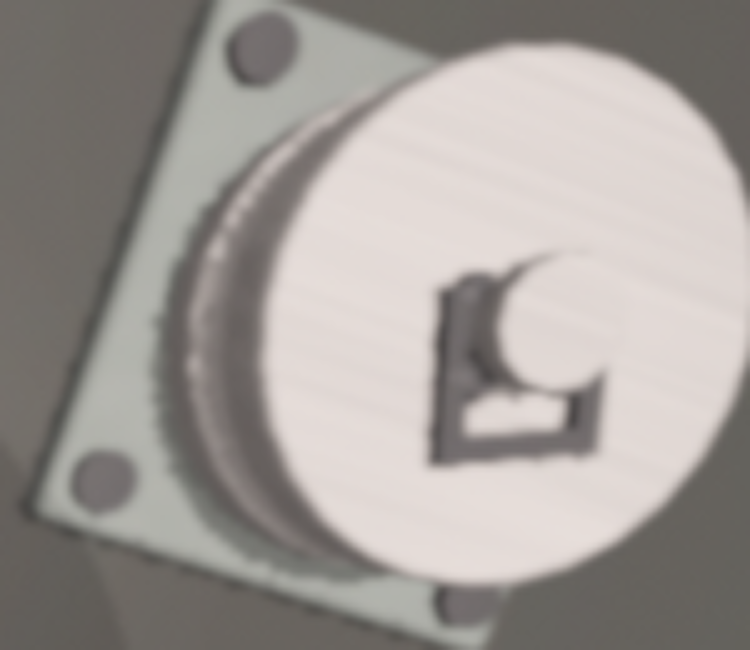

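View pics/w1b.png

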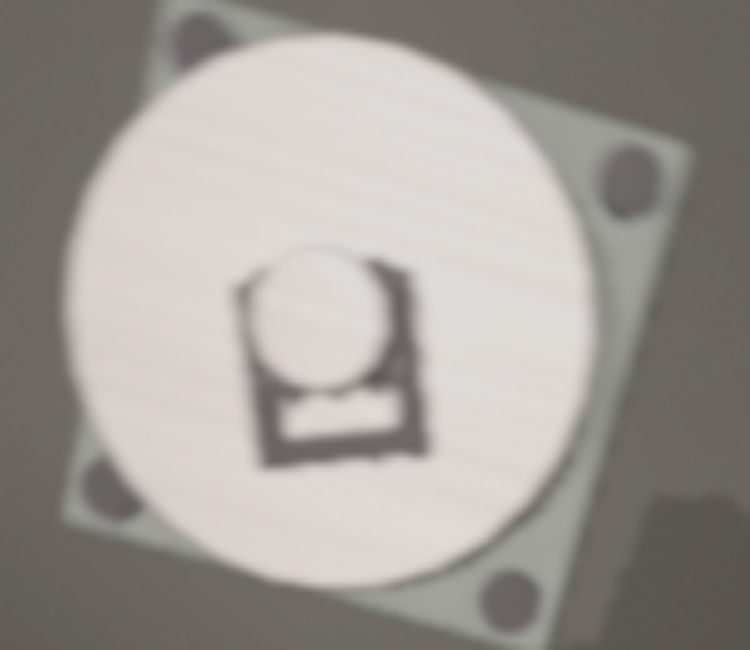

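```bash
cat > m.py <<'E'
from h import *
s1,c1=load("w1");s3,c3=load("w3");_,a=load("scene0");_,b=load("side0")
def T(n,p,q):
    x,e=tri([(c1,s1,150+p[0]/5,20+p[1]/5),(c3,s3,340+q[0]/5,20+q[1]/5)]);print(n,(x*1000).round(1),(np.array(e)*1000).round(1));return x
L=T("backL",(263,467),(430,465));Rr=T("backR",(428,452),(600,452))
T("winL",(283,440),(465,440));T("winR",(402,428),(568,428))
T("head",(319,318),(560,322))
for n,u,v in[("rearL",170,530),("rearR",213,532),("frontL",197,212),("frontR",245,212)]:
    print(n,(planez(c3,140+u/4,60+v/4,.061,s3)*1000).round(1))
print("block",(planez(c3,140+228/4,60+72/4,.059,s3)*1000).round(1))
for z in(.08,.091): print("head@",z,[(planez(c,u,v,z,s)*1000).round(1) for c,s,u,v in((c1,s1,213.8,83.6),(c3,s3,452,84.4))])
for z in(.08,): print("back",[(planez(c,u,v,z,s)*1000).round(1) for c,s,u,v in((c1,s1,202.6,113.4),(c1,s1,235.6,110.4),(c3,s3,426,113),(c3,s3,460,110.4))])
p=dep(c3,s3)
print("handle depth",p[150,192],p[130,194],p[175,190],"block",p[78,196],p[77,191]," roll",p[115,440],"bench",p[150,280],p[60,260])
# tray
E
python3 m.py
```

```text
backL [595.8  -3.2  75.7] [0. 0.]
backR [603.  -37.6  79.7] [0.3 0.3]
winL [601.8  -7.6  78.7] [0.1 0.1]
winR [607.1 -31.6  76. ] [0.3 0.3]
head [626.2 -14.8  88.5] [0.1 0.1]
rearL [471.6 254.2  61. ]
rearR [472.4 241.3  61. ]
frontL [565. 250.  61.]
frontR [566.4 236.8  61. ]
block [602.4 243.9  59. ]
head@ 0.08 [array([626.5, -13.5,  80. ]), array([627.5, -20.6,  80. ])]
head@ 0.091 [array([626. , -15.2,  91. ]), array([625.9, -13.1,  91. ])]
back [array([596.1,  -4. ,  80. ]), array([602.8, -37.7,  80. ]), array([595.6,  -0.6,  80. ]), array([603.3, -37.3,  80. ])]
handle depth [0.5241016  0.24512015 0.0604747 ] [0.54717272 0.2435823  0.0620997 ] [0.49494867 0.2456019  0.06303219] block [0.60205527 0.24405526 0.06323745] [0.60282184 0.25073928 0.05745043]  roll [ 0.59582669 -0.01923771  0.07595555] bench [ 0.52539956  0.13867803 -0.00125057] [6.35406929e-01 1.79057951e-01 1.12641438e-05]
```

```bash
python3 go.py 0.519 0.2456 0.13 -0.046
```

```text
t2.40 pos [509.9 167.6 231.2] yaw 0.1095 tilt [-0.0004  0.0003] F [-0.4 -1.2  0.1] g 0.997
shift(tool,mm) if shift first: [ 17.6 -76.6 101.1]  rotvec [0.0004 0.0003 0.1555]  q [-0.2   0.39 -0.3   1.82  0.14  0.95 -2.02]
```

Request:
drive_tool --deltas "0 0 0 5.9 -25.5 33 1;0 0 0 5.9 -25.5 34 1;0 0 0 5.9 -25.5 34 1;0 0 0.08 0 0 0 1;0 0 0.0755 0 0 0 1"

```text
clock: 2.9
tool_pos: [0.5195, 0.2437, 0.1289]
ee_rot: [0.001, 1.0, -0.026, -0.001]
ft_force: [0.2, -0.2, -1.1]
grip_width: 1.001
```

Request:
drive_tool --deltas "0 0 0 0 0 0 1;0 0 0 0 0 0 1"

```text
clock: 3.1
tool_pos: [0.5201, 0.244, 0.1304]
ee_rot: [0.0, 1.0, -0.024, 0.0]
ft_force: [-0.2, 0.6, 0.1]
grip_width: 0.996
```

```bash
python3 go.py 0.519 0.2456 0.034 -0.046;python3 -c "
from h import *
s,c=snap('w4')"
```

```text
t3.10 pos [520.1 244.  130.4] yaw -0.0476 tilt [0.0003 0.0005] F [-0.2  0.6  0.1] g 0.996
shift(tool,mm) if shift first: [-1.2 -1.6 96.4]  rotvec [ 0.0005 -0.0003 -0.0016]  q [-0.38  0.58 -0.23  1.82  0.18  0.77 -2.32]
```

View pics/w4.png

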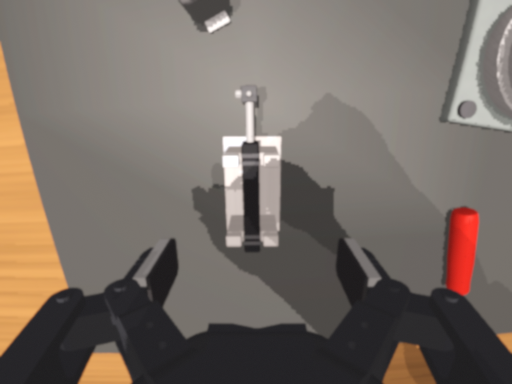

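```bash
python3 -c "
from h import *
s,c=load('w4');s3,c3=load('w3')
crop(c,'pics/w4a.png',210,75,300,265,4)
for u,v in((250.5,142),(252,244),(252,250)): print(planez(c,u,v,.061,s)*1000)
"
```

```text
[566.95424753 245.43419625  61.        ]
[479.37660066 248.87451514  61.        ]
[473.50599885 249.18419695  61.        ]
```

View pics/w4a.png

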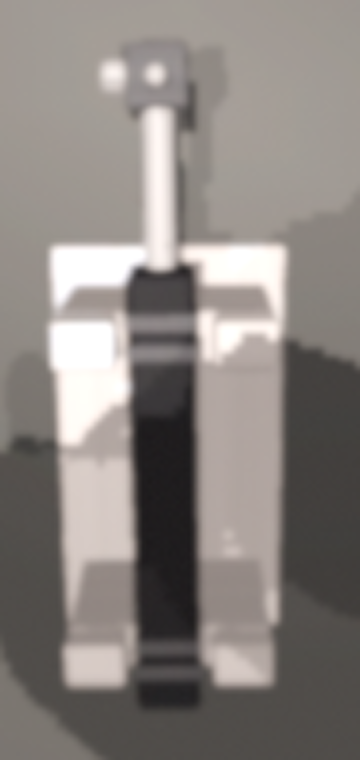

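Request:
drive_tool --deltas "0 0 0.003 0 -2.7 30 1;0 0 0 0 0 30 1;0 0 0 0 0 25 1;0 0 0 0 0 11.4 1;0 0 0 0 0 0 1"

```text
clock: 3.65
tool_pos: [0.5193, 0.2474, 0.033]
ee_rot: [0.0, 1.0, -0.026, -0.001]
ft_force: [-0.6, -0.0, -0.5]
grip_width: 1.0
```

Request:
drive_tool --deltas "0 0 0 0 0 0 0;0 0 0 0 0 0 0;0 0 0 0 0 0 0;0 0 0 0 0 0 0;0 0 0 0 0 0 0"

```text
clock: 4.15
tool_pos: [0.52, 0.2481, 0.0344]
ee_rot: [-0.0, 1.0, -0.026, 0.0]
ft_force: [-4.4, -2.9, 27.2]
grip_width: 0.15
```

```bash
python3 go.py 0.519 0.2456 0.034 -0.046;python3 -c "
from h import *
s,c=snap('w5')"
```

```text
t4.15 pos [520.  248.1  34.4] yaw -0.0516 tilt [ 0.0006 -0.0003] F [-4.4 -2.9 27.2] g 0.15
shift(tool,mm) if shift first: [-0.8  2.6  0.4]  rotvec [-0.0003 -0.0006 -0.0056]  q [-0.41  0.72 -0.19  1.85  0.23  0.59 -2.38]
```

View pics/w5.png

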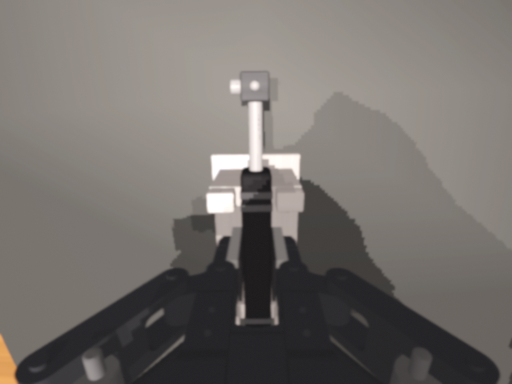

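Request:
drive_tool --deltas "0 0 0 0 0 -4 0;0 0 0 0 0 -10 0;0 0 0 0 0 -20 0;0 0 0 0 0 -30 0;0 0 0 0 0 -30 0"

```text
clock: 4.7
tool_pos: [0.5195, 0.2479, 0.1294]
ee_rot: [0.0, 1.0, -0.026, -0.0]
ft_force: [0.8, 0.1, -0.9]
grip_width: 0.154
```

Request:
drive_tool --deltas "0 0 0 0 0 -26 0;0 0 0 0 0 0 0;0 0 0 0 0 0 0"

```text
clock: 5.0
tool_pos: [0.5199, 0.248, 0.1546]
ee_rot: [-0.0, 1.0, -0.026, 0.001]
ft_force: [-0.6, -0.6, -1.5]
grip_width: 0.148
```

```bash
python3 go.py 0.519 0.2456 0.15 0;python3 -c "
from h import *
from station import cams
s,c=snap('w6')
for n in('scene','side'):
    c=cams.camera(n);np.savez(n+'1.npz',**c);cv2.imwrite('pics/%s1.png'%n,c['pixels'][:,:,::-1])
"
```

```text
t5.00 pos [519.9 248.  154.6] yaw -0.0519 tilt [ 0.001  -0.0005] F [-0.6 -0.6 -1.5] g 0.148
shift(tool,mm) if shift first: [-0.8  2.4  4.6]  rotvec [-0.0005 -0.001  -0.0519]  q [-0.38  0.54 -0.24  1.8   0.17  0.82 -2.32]
```

View pics/w6.png

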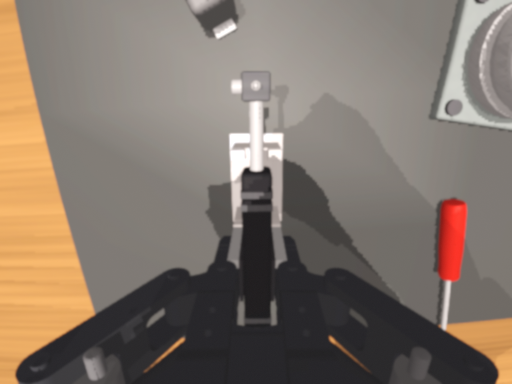

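View pics/side1.png

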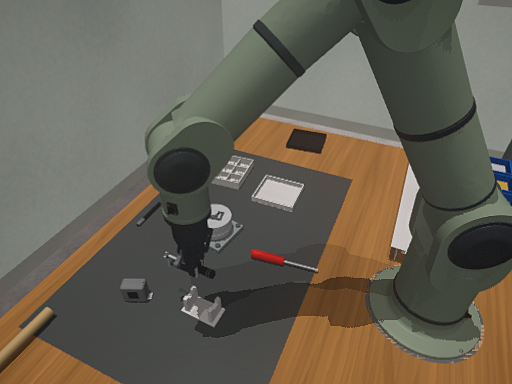

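```bash
python3 - <<'E'
from h import *
for n in('w5','w6'):
    s,c=load(n)
    P=dep(c,s);T=np.linalg.inv(tool(s))
    for u,v in((256,86),(262,92),(248,78),(257,130),(258,230),(258,300)):
        p=P[v,u];print(n,u,v,((T[:3,:3]@p+T[:3,3])*1000).round(1))
s,c=load('w6');crop(c,'pics/w6a.png',220,60,300,180,5)
E
```

```text
w5 256 86 [ 82.6   0.7 -28.6]
w5 262 92 [ 80.5   3.1 -23.4]
w5 248 78 [ 85.9  -2.6 -23.5]
w5 257 130 [ 64.9   1.1 -21.6]
w5 258 230 [ 20.    1.6 -27.1]
w5 258 300 [-19.9   1.7 -26.6]
w6 256 86 [ 82.6   0.7 -28.6]
w6 262 92 [ 80.4   3.1 -24.6]
w6 248 78 [ 86.   -2.6 -21.6]
w6 257 130 [ 64.9   1.1 -21.7]
w6 258 230 [ 20.    1.6 -27.2]
w6 258 300 [-19.8   1.7 -26.7]
```

View pics/w6a.png

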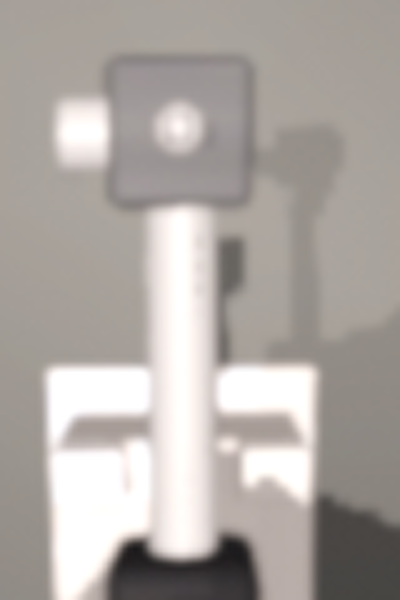

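```bash
python3 go.py 0.5035 -0.039 0.125 0.205
```

```text
t5.15 pos [519.3 247.8 153.1] yaw -0.0517 tilt [-0.0013  0.0007] F [-0.   0.3 -1.1] g 0.152
shift(tool,mm) if shift first: [ -0.9 287.2  28.3]  rotvec [ 0.0005  0.0013 -0.2567]  q [-0.38  0.55 -0.24  1.8   0.17  0.82 -2.32]
```

Request:
drive_tool --deltas "0 0 0 0 20 0 0;0 0 0 0 40 0 0;0 0 0 -0.9 45 0 0;0 0 0 0 45 0 0;0 0 0 0 45 0 0"

```text
clock: 5.65
tool_pos: [0.508, 0.0517, 0.1532]
ee_rot: [0.0, 1.0, -0.026, -0.001]
ft_force: [0.9, -0.5, -0.3]
grip_width: 0.153
```

Request:
drive_tool --deltas "0 0 0 0 45 0 0;0 0 0 0 35 5 0;0 0 -0.09 0 12.2 8 0;0 0 -0.09 0 0 8 0;0 0 -0.0767 0 0 7.3 0"

```text
clock: 6.15
tool_pos: [0.5035, -0.0393, 0.1246]
ee_rot: [-0.0, 0.995, 0.104, -0.001]
ft_force: [0.4, -0.3, -0.9]
grip_width: 0.154
```

Request:
drive_tool --deltas "0 0 0 0 0 0 0;0 0 0 0 0 0 0;0 0 0 0 0 0 0"

```text
clock: 6.45
tool_pos: [0.5041, -0.0386, 0.1257]
ee_rot: [-0.0, 0.995, 0.101, 0.0]
ft_force: [-0.1, 0.2, -1.8]
grip_width: 0.151
```

```bash
python3 go.py 0.5035 -0.039 0.125 0.205;python3 -c "
from h import *
s,c=snap('w7');crop(c,'pics/w7a.png',180,0,340,130,5)
"
```

```text
t6.45 pos [504.1 -38.6 125.7] yaw 0.2033 tilt [ 0. -0.] F [-0.1  0.2 -1.8] g 0.151
shift(tool,mm) if shift first: [-0.6  0.2  0.7]  rotvec [-0.     -0.     -0.0017]  q [ 0.17  0.5  -0.28  1.99  0.21  0.68 -1.61]
```

View pics/w7.png

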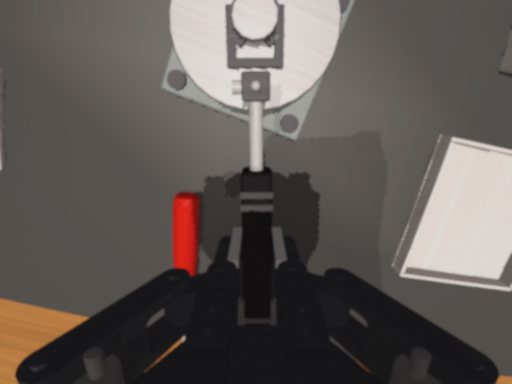

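View pics/w7a.png

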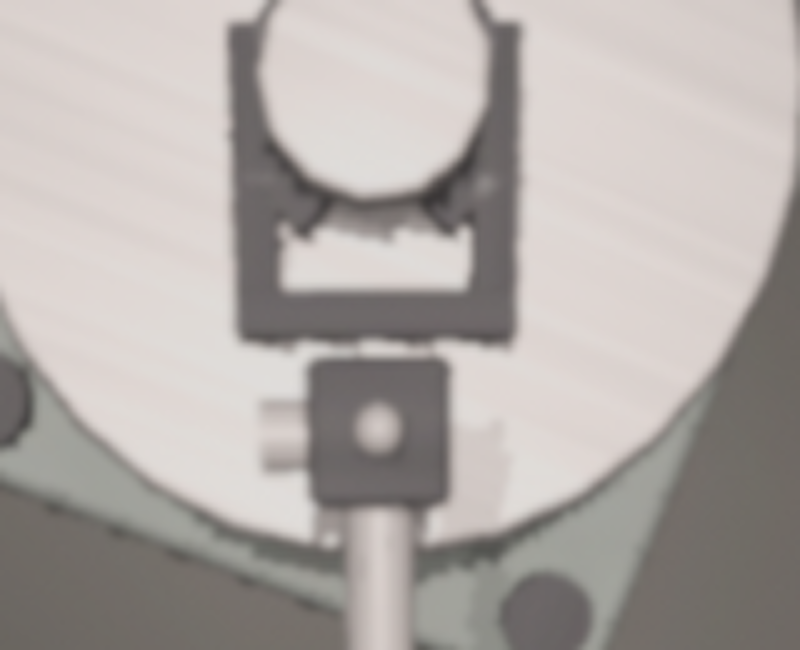

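```bash
python3 - <<'E'
from h import *
s,c=load('w7');T=np.linalg.inv(tool(s))
def t(u,v,z):
    p=planez(c,180+u/5,v/5,z,s);return ((T[:3,:3]@p+T[:3,3])*1000).round(1)
print("outer",t(378,340,.075),t(378,340,.080),"inner",t(378,292,.08),t(378,292,.075))
print("L",t(238,338,.08),"R",t(515,338,.08),t(230,25,.08),t(520,25,.08))
print("head near",t(373,198,.091),t(373,198,.082),"headL/R",t(258,65,.091),t(490,65,.091))
print("pintop",t(378,428,s['tool_pos'][2]+.0286),t(378,428,s['tool_pos'][2]+.022),t(378,428,s['tool_pos'][2]+.035))
P=dep(c,s)
for u,v in((378,428),(378,375),(340,250),(378,315),(378,100),(600,200)): print((P[v//5,180+u//5]*1000).round(1))
E
```

```text
outer [97.5  0.1 50.7] [96.9  0.1 45.7] inner [1.026e+02 1.000e-01 4.570e+01] [1.033e+02 1.000e-01 5.070e+01]
L [ 97.2 -17.6  45.7] R [97.2 17.5 45.7] [133.  -17.7  45.7] [133.   17.3  45.7]
head near [111.4  -0.4  34.7] [113.1  -0.5  43.7] headL/R [125.5 -13.5  34.7] [125.5  13.   34.7]
pintop [ 82.5   0.4 -28.6] [ 82.8   0.4 -22. ] [ 82.2   0.4 -35. ]
[585.1 -22.1 154.5]
[589.2 -21.2 149. ]
[609.3 -12.1  74.8]
[601.9 -18.2  79.7]
[623.1 -13.9  91.8]
[621.8 -43.3  75.2]
```

Request:
drive_tool --deltas "0 0 0 0 0 6 0;0 0 0 0 0 6 0;0 0 0 0 0 5 0;0 0 0 0 0 0 0;0 0 0 0 0 0 0"

```text
clock: 7.0
tool_pos: [0.5039, -0.0387, 0.1084]
ee_rot: [-0.0, 0.995, 0.102, -0.0]
ft_force: [-0.6, -0.1, -1.9]
grip_width: 0.151
```

Request:
drive_tool --deltas "0 0 0 0 0 0.7 0;0 0 0 0 0 0.7 0;0 0 0 0 0 0.6 0"

```text
clock: 7.3
tool_pos: [0.5041, -0.0388, 0.1067]
ee_rot: [0.0, 0.995, 0.102, 0.0]
ft_force: [0.0, -0.6, -1.6]
grip_width: 0.15
```

```bash
python3 - <<'E'
from h import *
from station import cams,bot
print(bot.state()['tool_pos'],bot.state()['ft_force'])
im=[]
s,w=snap('w8')
for n,x,y in(('scene',250,195),('side',170,175)):
    c=cams.camera(n);np.savez(n+'2.npz',**c);i=c['pixels'][y:y+80,x:x+80,::-1];im.append(cv2.resize(i,(400,400),interpolation=cv2.INTER_CUBIC))
cv2.imwrite('pics/m2.png',np.hstack(im))
E
```

```text
[ 0.50406804 -0.03880309  0.10667476] [ 0.01658653 -0.58484871 -1.58451639]
```

View pics/m2.png

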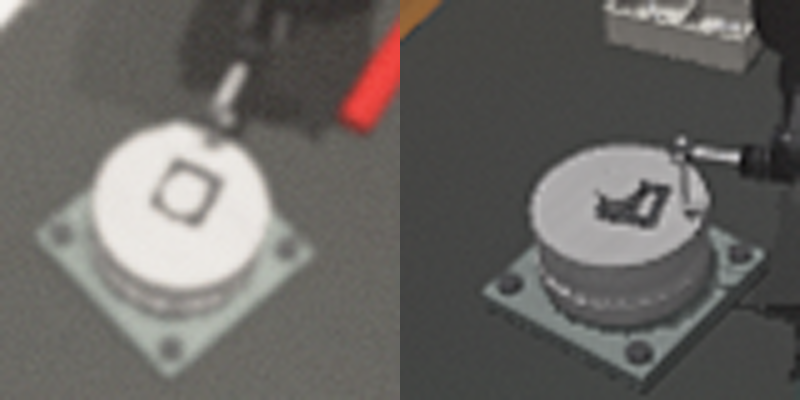

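```bash
python3 - <<'E'
from h import *
s,_=load('w8');_,c=load('side2');T=tool(s)
for L in(-6,0,10,20,26,32,37,42,48):
    p=T[:3,:3]@[.0825,.0004,-.018+L/1000]+T[:3,3];q=proj(c,p);print(L,p.round(4),q.round(1),((q-[170,175])*5+[400,0]).round(0))
p=T[:3,:3]@[.0825,.0004,0]+T[:3,3];p[2]=.075;print('face under pin',((proj(c,p)-[170,175])*5+[400,0]).round(0))
E
python3 -c "
from h import *
_,c=load('side2');crop(c,'pics/s2.png',212,195,252,235,14)"
```

```text
-6 [ 0.5849 -0.0224  0.1307] [226.6 203. ] [683. 140.]
0 [ 0.5849 -0.0224  0.1247] [226.6 204.5] [683. 147.]
10 [ 0.5849 -0.0224  0.1147] [226.8 207. ] [684. 160.]
20 [ 0.5849 -0.0224  0.1047] [226.9 209.5] [685. 172.]
26 [ 0.5849 -0.0224  0.0987] [227. 211.] [685. 180.]
32 [ 0.5849 -0.0224  0.0927] [227.1 212.4] [685. 187.]
37 [ 0.5849 -0.0224  0.0877] [227.2 213.6] [686. 193.]
42 [ 0.5849 -0.0224  0.0827] [227.2 214.8] [686. 199.]
48 [ 0.5849 -0.0224  0.0767] [227.3 216.3] [687. 206.]
face under pin [687. 208.]
```

View pics/s2.png

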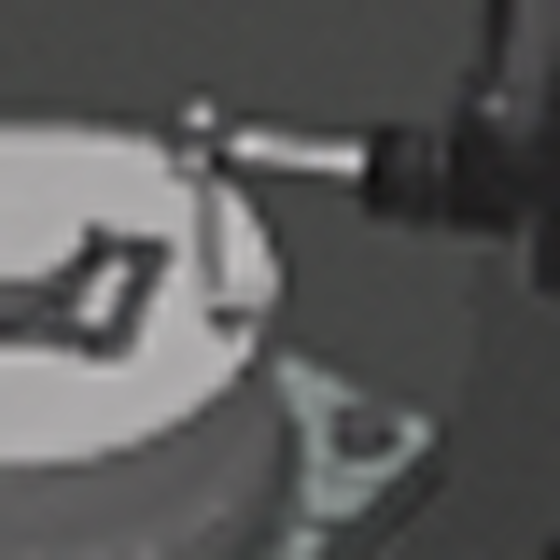

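Request:
drive_tool --deltas "0 0 0 0 0 0.5 0;0 0 0 0 0 0.5 0;0 0 0 0 0 0 0"

```text
clock: 7.75
tool_pos: [0.504, -0.0388, 0.1055]
ee_rot: [-0.0, 0.995, 0.102, -0.0]
ft_force: [-0.6, 0.3, -0.8]
grip_width: 0.155
```

Request:
drive_tool --deltas "0 0 0 0 0 0.5 0;0 0 0 0 0 0.5 0;0 0 0 0 0 0 0"

```text
clock: 8.05
tool_pos: [0.504, -0.0388, 0.1045]
ee_rot: [-0.0, 0.995, 0.102, -0.0]
ft_force: [-0.3, 0.1, -0.8]
grip_width: 0.152
```

Request:
drive_tool --deltas "0 0 0 0 0 0.5 0;0 0 0 0 0 0.5 0;0 0 0 0 0 0 0"

```text
clock: 8.35
tool_pos: [0.504, -0.0387, 0.1035]
ee_rot: [-0.0, 0.995, 0.102, -0.0]
ft_force: [1.0, 0.4, -0.9]
grip_width: 0.153
```

Request:
drive_tool --deltas "0 0 0 0 0 0.5 0;0 0 0 0 0 0.3 0;0 0 0 0 0 0 0"

```text
clock: 8.65
tool_pos: [0.504, -0.0388, 0.1027]
ee_rot: [-0.0, 0.995, 0.102, -0.0]
ft_force: [0.2, -0.2, -1.0]
grip_width: 0.147
```

Request:
drive_tool --deltas "0 0 0 0 0 0.5 0;0 0 0 0 0 0.3 0;0 0 0 0 0 0 0"

```text
clock: 8.95
tool_pos: [0.504, -0.0388, 0.1019]
ee_rot: [-0.0, 0.995, 0.102, -0.0]
ft_force: [-0.6, -0.6, -0.8]
grip_width: 0.154
```

Request:
drive_tool --deltas "0 0 0 0 0 0.5 0;0 0 0 0 0 0 0"

```text
clock: 9.15
tool_pos: [0.504, -0.0388, 0.1015]
ee_rot: [-0.0, 0.995, 0.102, -0.0]
ft_force: [-0.5, -0.5, -1.0]
grip_width: 0.153
```

Request:
drive_tool --deltas "0 0 0 0 0 0.5 0;0 0 0 0 0 0 0"

```text
clock: 9.35
tool_pos: [0.504, -0.0388, 0.1009]
ee_rot: [-0.0, 0.995, 0.102, -0.0]
ft_force: [0.6, 0.3, -1.9]
grip_width: 0.151
```

Request:
drive_tool --deltas "0 0 0 0 0 0.5 0;0 0 0 0 0 0 0"

```text
clock: 9.55
tool_pos: [0.504, -0.0388, 0.1004]
ee_rot: [-0.0, 0.995, 0.102, -0.0]
ft_force: [-0.5, 0.0, -0.8]
grip_width: 0.154
```

Request:
drive_tool --deltas "0 0 0 0 0 0.5 0;0 0 0 0 0 0 0"

```text
clock: 9.75
tool_pos: [0.504, -0.0388, 0.0999]
ee_rot: [-0.0, 0.995, 0.102, -0.0]
ft_force: [-0.0, -0.9, -1.5]
grip_width: 0.151
```

Request:
drive_tool --deltas "0 0 0 0 0 0.4 0;0 0 0 0 0 0 0"

```text
clock: 9.95
tool_pos: [0.504, -0.0388, 0.0996]
ee_rot: [0.0, 0.995, 0.102, -0.0]
ft_force: [-1.0, 0.0, -1.6]
grip_width: 0.153
```

```bash
python3 - <<'E'
from h import *
from station import cams,bot
print(bot.state()['tool_pos'],bot.state()['ft_force'],bot.state()['torque'])
c=cams.camera('side');crop(c,'pics/s3.png',212,195,252,235,14)
E
```

```text
[ 0.50395364 -0.03881466  0.09955388] [-1.00596386  0.01003987 -1.63282636] [-0.0067091   0.08833104  0.00419679]
```

View pics/s3.png

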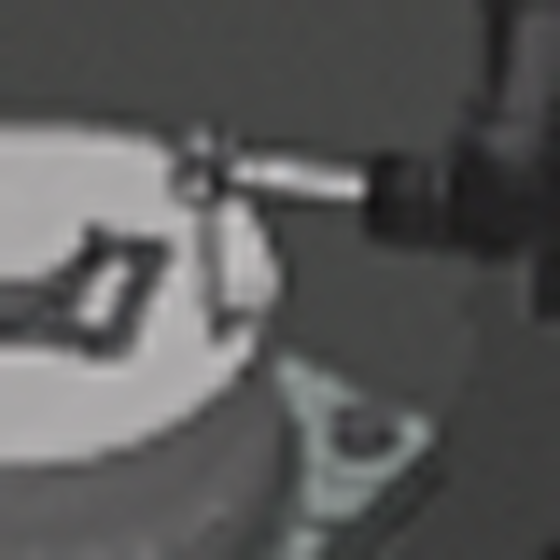

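Request:
drive_tool --deltas "0 0 0 0 0 0.4 0;0 0 0 0 0 0 0"

```text
clock: 10.2
tool_pos: [0.504, -0.0388, 0.0992]
ee_rot: [-0.0, 0.995, 0.102, -0.0]
ft_force: [0.3, 0.5, -2.1]
grip_width: 0.149
```

Request:
drive_tool --deltas "0 0 0 0 0 0.4 0;0 0 0 0 0 0 0"

```text
clock: 10.4
tool_pos: [0.504, -0.0388, 0.0988]
ee_rot: [-0.0, 0.995, 0.102, -0.0]
ft_force: [-0.4, 0.6, -1.6]
grip_width: 0.15
```

Request:
drive_tool --deltas "0 0 0 0 0 0.4 0;0 0 0 0 0 0 0"

```text
clock: 10.6
tool_pos: [0.504, -0.0388, 0.0984]
ee_rot: [-0.0, 0.995, 0.102, -0.0]
ft_force: [-0.1, -0.6, -1.1]
grip_width: 0.152
```

Request:
drive_tool --deltas "0 0 0 0 0 0.4 0;0 0 0 0 0 0 0"

```text
clock: 10.8
tool_pos: [0.504, -0.0388, 0.098]
ee_rot: [-0.0, 0.995, 0.102, 0.0]
ft_force: [-0.9, 0.7, 0.7]
grip_width: 0.148
```

Request:
drive_tool --deltas "0 0 0 0 0 0.2 0;0 0 0 0 0 0 0"

```text
clock: 11.0
tool_pos: [0.504, -0.0388, 0.0978]
ee_rot: [0.0, 0.995, 0.102, 0.0]
ft_force: [-2.2, 0.2, 2.4]
grip_width: 0.148
```

Request:
drive_tool --deltas "0 0 0 0 0 0 0"

```text
clock: 11.1
tool_pos: [0.504, -0.0388, 0.0978]
ee_rot: [-0.0, 0.995, 0.102, 0.0]
ft_force: [-1.1, 0.1, 1.4]
grip_width: 0.152
```

Request:
drive_tool --deltas "0 0 0 0 0 -6 0;0 0 0 0 0 -6.2 0;0 0 0 8 0 0 0;0 0 0 8 -0.2 0 0;0 0 0 8.6 -0.2 0 0"

```text
clock: 11.6
tool_pos: [0.5289, -0.0332, 0.1099]
ee_rot: [-0.0, 0.995, 0.102, 0.0]
ft_force: [-0.4, -0.0, -0.5]
grip_width: 0.155
```

Request:
drive_tool --deltas "0 0 0 0 0 0 0;0 0 0 0 0 0 0"

```text
clock: 11.8
tool_pos: [0.5279, -0.0333, 0.1096]
ee_rot: [-0.0, 0.995, 0.102, -0.0]
ft_force: [-0.7, -0.2, -1.9]
grip_width: 0.154
```

```bash
python3 - <<'E'
from h import *
from station import cams,bot
s,c=snap('w9');crop(c,'pics/w9a.png',200,0,310,120,5)
print(s['tool_pos'],s['ft_force'],np.linalg.inv(tool(s))[:3,:3].round(3).tolist())
s7,_=load('w7');T=tool(s7);print('since w7, tool axes',T[:3,:3].T@(s['tool_pos']-s7['tool_pos'])*1000)
c=cams.camera('side');crop(c,'pics/s4.png',200,185,250,235,10)
E
cd pics; python3 -c "
import cv2,numpy as np
a=cv2.resize(cv2.imread('w9a.png'),(400,436));b=cv2.resize(cv2.imread('s4.png'),(400,436));cv2.imwrite('m3.png',np.hstack([a,b]))"
```

```text
[ 0.52791399 -0.03325926  0.10964583] [-0.72842849 -0.18609195 -1.85717854] [[0.979, 0.204, -0.001], [0.204, -0.979, -0.0], [-0.001, 0.0, -1.0]]
since w7, tool axes [24.42994901 -0.4534909  16.09135386]
```

View pics/m3.png

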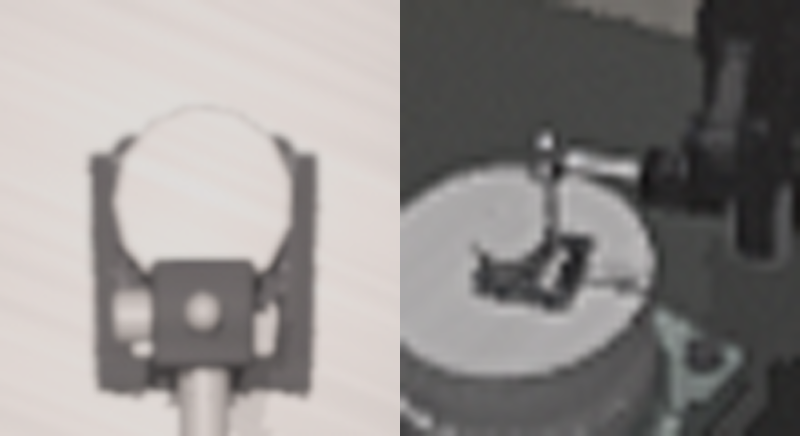

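```bash
python3 - <<'E'
from h import *
s,c=load('w9');T=np.linalg.inv(tool(s))
def t(u,v,z):
    p=planez(c,200+u/3.636,v/3.636,z,s);return ((T[:3,:3]@p+T[:3,3])*1000).round(1)
print("outer",t(203,390,.08),t(203,390,.075),"pin",t(203,312,s['tool_pos'][2]+.0286),"headtop far",t(203,105,.091),"L,R",t(97,385,.08),t(311,385,.08),t(90,157,.08),t(318,157,.08))
E
```

```text
outer [73.1  0.3 29.6] [73.   0.3 34.6] pin [ 82.4   0.5 -28.7] headtop far [113.4   0.3  18.6] L,R [ 73.9 -17.2  29.6] [73.9 18.1 29.6] [108.5 -17.4  29.6] [108.5  18.3  29.6]
```

Request:
drive_tool --deltas "0 0 0 0.2 0 3 0;0 0 0 0 0 2 0;0 0 0 0 0 1 0;0 0 0 0 0 0 0"

```text
clock: 12.3
tool_pos: [0.528, -0.0334, 0.1038]
ee_rot: [-0.0, 0.995, 0.102, -0.0]
ft_force: [-0.2, -0.4, -1.4]
grip_width: 0.149
```

Request:
drive_tool --deltas "0 0 0 0 0 1 0;0 0 0 0 0 1 0;0 0 0 0 0 1 0;0 0 0 0 0 0 0"

```text
clock: 12.7
tool_pos: [0.5281, -0.0333, 0.1009]
ee_rot: [-0.0, 0.995, 0.102, -0.0]
ft_force: [0.7, 0.2, -0.7]
grip_width: 0.147
```

Request:
drive_tool --deltas "0 0 0 0 0 0.8 0;0 0 0 0 0 0.6 0;0 0 0 0 0 0 0"

```text
clock: 13.0
tool_pos: [0.5282, -0.0334, 0.0995]
ee_rot: [-0.0, 0.995, 0.102, -0.0]
ft_force: [0.3, -0.2, -1.1]
grip_width: 0.153
```

Request:
drive_tool --deltas "0 0 0 0 0 0.6 0;0 0 0 -1 0 0 0;0 0 0 -1 0 0 0"

```text
clock: 13.3
tool_pos: [0.5262, -0.0337, 0.099]
ee_rot: [-0.0, 0.995, 0.102, 0.0]
ft_force: [-0.2, -0.4, -1.3]
grip_width: 0.147
```

Request:
drive_tool --deltas "0 0 0 -1 0 0 0;0 0 0 -1 0 0 0;0 0 0 0 0 0 0"

```text
clock: 13.6
tool_pos: [0.525, -0.034, 0.0993]
ee_rot: [-0.0, 0.995, 0.102, 0.001]
ft_force: [5.0, 1.5, -1.7]
grip_width: 0.151
```

Request:
drive_tool --deltas "0 0 0 -1 0 0 0;0 0 0 -1 0 0 0;0 0 0 0 0 0 0"

```text
clock: 13.9
tool_pos: [0.524, -0.0341, 0.0996]
ee_rot: [-0.0, 0.995, 0.102, 0.002]
ft_force: [9.3, 2.2, -1.7]
grip_width: 0.149
```

Request:
drive_tool --deltas "0 0 0 -1 0 0.3 0;0 0 0 -1 0 0.2 0;0 0 0 0 0 0 0"

```text
clock: 14.2
tool_pos: [0.5227, -0.0343, 0.0993]
ee_rot: [-0.0, 0.995, 0.103, 0.003]
ft_force: [12.2, 2.9, -2.8]
grip_width: 0.152
```

Request:
drive_tool --deltas "0 0 0 -1 0 0.1 0;0 0 0 -1 0 0.1 0;0 0 0 0 0 0 0"

```text
clock: 14.5
tool_pos: [0.5207, -0.0347, 0.0991]
ee_rot: [-0.0, 0.995, 0.103, 0.003]
ft_force: [11.2, 2.6, -2.0]
grip_width: 0.154
```

```bash
python3 - <<'E'
from h import *
s,c=snap('w10');crop(c,'pics/w10a.png',200,0,310,120,5)
E
python3 go.py .5 0 .1 .205
```

```text
t14.55 pos [520.7 -34.7  99.1] yaw 0.2054 tilt [0.005 0.   ] F [11.1  2.9 -2.2] g 0.151
shift(tool,mm) if shift first: [-13.1 -38.2  -1. ]  rotvec [ 0.     -0.005   0.0004]  q [ 0.15  0.56 -0.26  1.97  0.23  0.63 -1.63]
```

View pics/w10a.png

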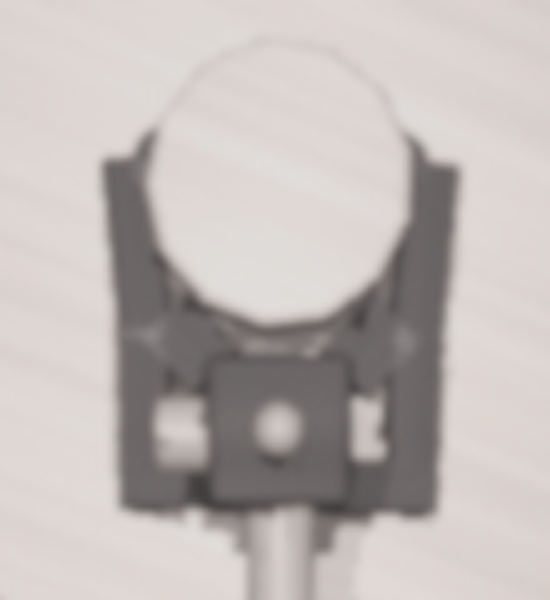

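Request:
drive_tool --deltas "0 0 0 -1 0 0.1 0;0 0 0 -1 0 0 0;0 0 0 -1 0 0 0"

```text
clock: 14.85
tool_pos: [0.5176, -0.0354, 0.0989]
ee_rot: [-0.0, 0.995, 0.102, 0.002]
ft_force: [9.2, 1.8, -1.8]
grip_width: 0.152
```

Request:
drive_tool --deltas "0 0 0 -1 0 0 0;0 0 0 -1 0 0 0;0 0 0 -1 0 0 0"

```text
clock: 15.15
tool_pos: [0.5129, -0.0365, 0.0984]
ee_rot: [-0.0, 0.995, 0.102, 0.0]
ft_force: [2.3, -0.0, 0.1]
grip_width: 0.15
```

Request:
drive_tool --deltas "0 0 0 -1 0 0 0;0 0 0 -1 0 0 0;0 0 0 0 0 0 0"

```text
clock: 15.45
tool_pos: [0.5101, -0.0371, 0.0982]
ee_rot: [0.0, 0.995, 0.102, -0.0]
ft_force: [0.1, -0.7, 0.0]
grip_width: 0.151
```

Request:
drive_tool --deltas "0 0 0 -1 0 -0.6 0;0 0 0 -2 0 0 0;0 0 0 -2 0 0 0;0 0 0 -2 0 0 0;0 0 0 -1 0 0 0"

```text
clock: 15.95
tool_pos: [0.5024, -0.0387, 0.0988]
ee_rot: [0.0, 0.995, 0.102, -0.0]
ft_force: [0.1, -0.7, -1.1]
grip_width: 0.156
```

Request:
drive_tool --deltas "0 0 0 -2 0 0 0;0 0 0 -2 0 0 0;0 0 0 -1.5 0 0 0;0 0 0 0 0 0 0"

```text
clock: 16.35
tool_pos: [0.4971, -0.0398, 0.0988]
ee_rot: [0.0, 0.995, 0.102, -0.0]
ft_force: [-0.5, -0.2, -0.6]
grip_width: 0.151
```

```bash
python3 - <<'E'
from h import *
s,c=snap('w11');crop(c,'pics/w11a.png',180,0,330,130,5)
E
python3 go.py .5 0 .1 .205
```

```text
t16.40 pos [497.3 -39.8  98.8] yaw 0.2049 tilt [-0.0001 -0.    ] F [ 0.2 -0.3 -2. ] g 0.154
shift(tool,mm) if shift first: [ 10.8 -38.4  -1.2]  rotvec [-0.      0.0001 -0.0001]  q [ 0.16  0.53 -0.26  2.03  0.23  0.61 -1.63]
```

View pics/w11a.png

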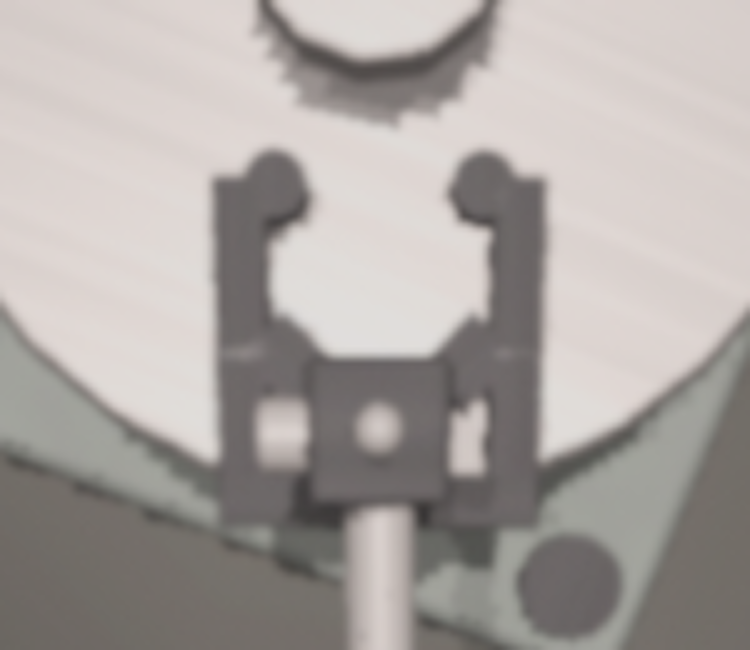

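Request:
drive_tool --deltas "0 0 0 0.8 0 0 0;0 0 0 0 0 -2 0;0 0 0 0 0 -6 0;0 0 0 0 0 -20 0;0 0 0 0 0 -28 0"

```text
clock: 16.9
tool_pos: [0.4975, -0.0395, 0.155]
ee_rot: [-0.0, 0.995, 0.102, -0.001]
ft_force: [0.5, 0.0, -0.4]
grip_width: 0.146
```

```bash
python3 go.py .520 .2479 .12 -.052; python3 - <<'E'
from h import *
s,c=snap('w12');crop(c,'pics/w12a.png',180,0,330,130,5)
E
```

```text
t16.90 pos [497.5 -39.5 155. ] yaw 0.2052 tilt [-0.0019 -0.0007] F [ 0.5  0.  -0.4] g 0.146
shift(tool,mm) if shift first: [  80.7 -276.7   35.1]  rotvec [-0.0004  0.002   0.2572]  q [ 0.19  0.44 -0.3   1.99  0.19  0.74 -1.58]
```

View pics/w12a.png

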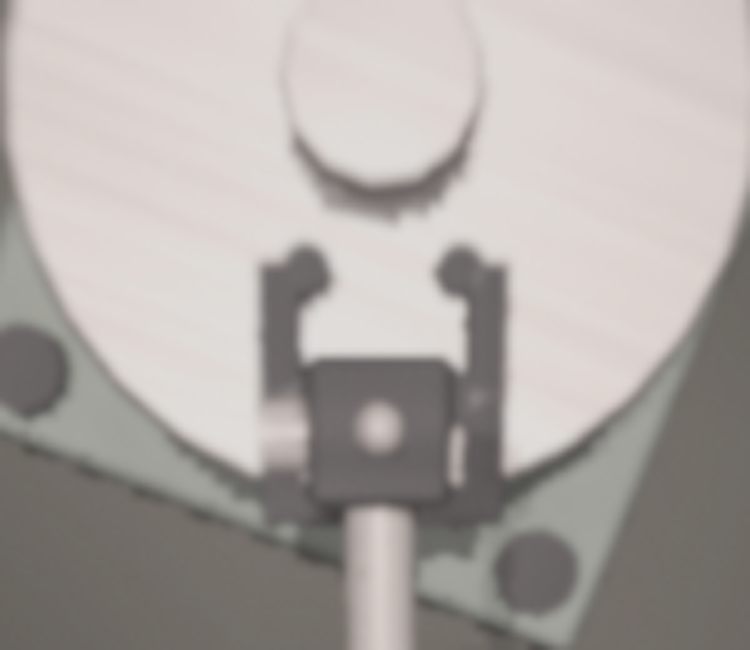

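The clip lies clear of the head on the roll's face and the pick is free. Next I carry the pick back to its rest.

Request:
drive_tool --deltas "0 0 0 6 -20 0 0;0 0 0 12 -42 0 0;0 0 0 13 -43 0 0;0 0 0 13 -43 0 0;0 0 0 13 -43 0 0"

```text
clock: 17.45
tool_pos: [0.5151, 0.1608, 0.1553]
ee_rot: [-0.0, 0.995, 0.102, 0.0]
ft_force: [1.2, -0.5, -1.2]
grip_width: 0.151
```

Request:
drive_tool --deltas "0 0 0 12 -43 0 0;0 0 0 8 -30 0 0;0 0 0.09 3.7 -12.7 0 0;0 0 0.09 0 0 10 0;0 0 0.077 0 0 20 0"

```text
clock: 17.95
tool_pos: [0.5215, 0.2488, 0.1258]
ee_rot: [-0.001, 1.0, -0.027, 0.001]
ft_force: [0.9, 0.1, -1.7]
grip_width: 0.152
```

Request:
drive_tool --deltas "0 0 0 0 0 0 0;0 0 0 0 0 0 0;0 0 0 0 0 0 0"

```text
clock: 18.25
tool_pos: [0.5212, 0.2479, 0.1258]
ee_rot: [-0.0, 1.0, -0.025, 0.0]
ft_force: [-0.4, 0.2, -0.8]
grip_width: 0.157
```

```bash
python3 go.py .520 .2479 .036 -.052; python3 - <<'E'
from h import *
s,c=snap('w13')
E
```

```text
t18.25 pos [521.2 247.9 125.8] yaw -0.0503 tilt [ 0.0009 -0.0007] F [-0.4  0.2 -0.8] g 0.157
shift(tool,mm) if shift first: [-1.3  0.1 89.8]  rotvec [-0.0007 -0.0009  0.0017]  q [-0.38  0.59 -0.24  1.81  0.19  0.77 -2.34]
```

View pics/w13.png

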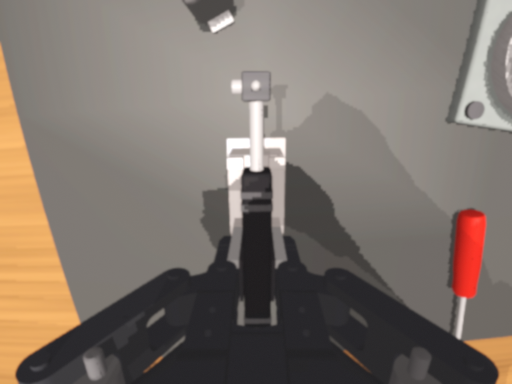

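Request:
drive_tool --deltas "0 0 0 -1.2 0 30 0;0 0 0 0 0 30 0;0 0 0 0 0 15 0;0 0 0 0 0 9 0;0 0 0 0 0 0 0"

```text
clock: 18.8
tool_pos: [0.5195, 0.2478, 0.0405]
ee_rot: [0.0, 1.0, -0.026, -0.0]
ft_force: [-0.2, 0.2, -1.1]
grip_width: 0.154
```

Request:
drive_tool --deltas "0 0 0 0 0 2 0;0 0 0 0 0 1 0;0 0 0 0 0 1 0;0 0 0 0 0 0 0"

```text
clock: 19.2
tool_pos: [0.5198, 0.2478, 0.0371]
ee_rot: [-0.0, 1.0, -0.026, 0.0]
ft_force: [-0.3, 0.8, -1.2]
grip_width: 0.149
```

Request:
drive_tool --deltas "0 0 0 0 0 0.8 0;0 0 0 0 0 0.8 0;0 0 0 0 0 0 0"

```text
clock: 19.5
tool_pos: [0.5196, 0.2478, 0.0351]
ee_rot: [0.0, 1.0, -0.026, -0.0]
ft_force: [-0.2, 0.7, -1.5]
grip_width: 0.155
```

Request:
drive_tool --deltas "0 0 0 0 0 0.5 0;0 0 0 0 0 0.5 0;0 0 0 0 0 0 0"

```text
clock: 19.8
tool_pos: [0.5197, 0.2478, 0.0345]
ee_rot: [0.0, 1.0, -0.026, 0.0]
ft_force: [-2.5, -0.6, 6.4]
grip_width: 0.153
```

Request:
drive_tool --deltas "0 0 0 0 0 0 1;0 0 0 0 0 0 1;0 0 0 0 0 0 1;0 0 0 0 0 0 1;0 0 0 0 0 0 1"

```text
clock: 20.3
tool_pos: [0.5196, 0.2478, 0.0342]
ee_rot: [0.0, 1.0, -0.026, -0.0]
ft_force: [0.4, 0.5, -0.3]
grip_width: 0.98
```

Request:
drive_tool --deltas "0 0 0 0 0 -10 1;0 0 0 0 0 -30 1;0 0 0 0 0 -40 1;0 0 0 0 0 -40 1;0 0 0 0 0 0 1"

```text
clock: 20.8
tool_pos: [0.5217, 0.2489, 0.1599]
ee_rot: [-0.002, 1.0, -0.026, 0.003]
ft_force: [0.8, -0.2, -0.5]
grip_width: 0.998
```

Request:
drive_tool --deltas "0 0 0 0 0 0 1;0 0 0 0 0 0 1"

```text
clock: 21.0
tool_pos: [0.5193, 0.2475, 0.1539]
ee_rot: [0.0, 1.0, -0.026, -0.0]
ft_force: [-0.2, 0.7, -1.0]
grip_width: 1.0
```

```bash
python3 go.py .50 -.05 .20 .205; python3 - <<'E'
from h import *
s,c=snap('w14')
E
```

```text
t21.00 pos [519.3 247.5 153.9] yaw -0.052 tilt [-0.0007  0.0005] F [-0.2  0.7 -1. ] g 1.0
shift(tool,mm) if shift first: [ -3.8 298.2 -46. ]  rotvec [ 0.0004  0.0007 -0.257 ]  q [-0.37  0.55 -0.25  1.8   0.18  0.82 -2.33]
```

View pics/w14.png

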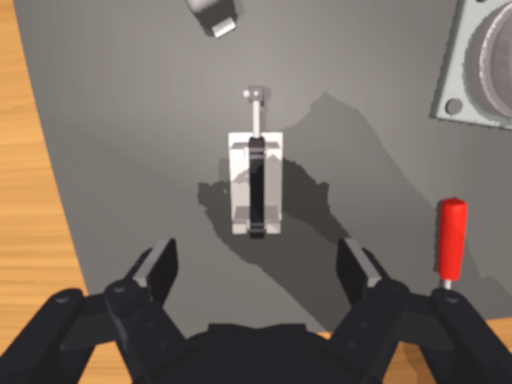

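Request:
drive_tool --deltas "0 0 0 0 20 0 1;0 0 0 10 45 0 0.6;0 0 0 10 45 0 0.6;0 0 0 10 45 0 0.6;0 0 0 10 45 0 0.6"

```text
clock: 21.55
tool_pos: [0.5487, 0.0442, 0.1534]
ee_rot: [0.0, 1.0, -0.026, -0.001]
ft_force: [-0.2, -0.3, -0.2]
grip_width: 0.6
```

Request:
drive_tool --deltas "0 0 0 5 40 0 0.6;0 0 0 0 28 0 0.6;0 0 -0.09 0 6 0 0.6;0 0 -0.09 0 0 0 0.6;0 0 -0.077 0 0 0 0.6"

```text
clock: 22.05
tool_pos: [0.5498, -0.0285, 0.1533]
ee_rot: [-0.0, 0.995, 0.104, -0.001]
ft_force: [0.2, -0.4, 0.1]
grip_width: 0.597
```

Request:
drive_tool --deltas "0 0 0 0 0 0 0.6;0 0 0 0 0 0 0.6;0 0 0 0 0 0 0.6"

```text
clock: 22.35
tool_pos: [0.5502, -0.0281, 0.1539]
ee_rot: [-0.0, 0.995, 0.101, -0.0]
ft_force: [0.3, -0.2, 1.0]
grip_width: 0.601
```

```bash
python3 go.py .579 -.024 .12 .205; python3 - <<'E'
from h import *
s,c=snap('w15')
E
```

```text
t22.35 pos [550.2 -28.1 153.9] yaw 0.2032 tilt [-0.0005 -0.0001] F [ 0.3 -0.2  1. ] g 0.601
shift(tool,mm) if shift first: [29.1  1.8 33.9]  rotvec [-0.0001  0.0005 -0.0018]  q [ 0.16  0.52 -0.3   1.86  0.2   0.8  -1.61]
```

View pics/w15.png

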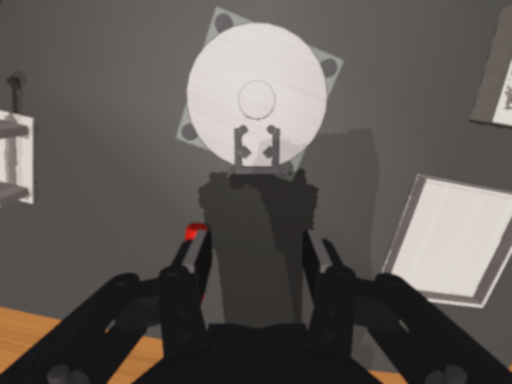

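```bash
python3 - <<'E'
from h import *
s,c=load('w15');crop(c,'pics/w15a.png',180,90,340,290,3);T=np.linalg.inv(tool(s))
P=dep(c,s);Q=P@T[:3,:3].T+T[:3,3]
for r in range(225,300,8):
    print(r,[(Q[r,u]*1000).round(0).tolist() for u in (190,198,206,308,316,324)])
m=(Q[...,2]>-.06)&(Q[...,2]<.02)&(abs(Q[...,1])<.06)&(abs(Q[...,0])<.05)
print('tool z max of finger pts',np.percentile(Q[m][:,2]*1000,[50,90,98,99.5,100]))
E
```

```text
225 [[-58.0, -75.0, 143.0], [-59.0, -66.0, 145.0], [-63.0, -59.0, 153.0], [-62.0, 61.0, 151.0], [-62.0, 71.0, 153.0], [-62.0, 80.0, 152.0]]
233 [[-62.0, -72.0, 130.0], [10.0, -30.0, -11.0], [10.0, -26.0, -11.0], [9.0, 28.0, -10.0], [11.0, 32.0, -12.0], [-73.0, 81.0, 153.0]]
241 [[6.0, -35.0, -12.0], [9.0, -29.0, -19.0], [8.0, -25.0, -17.0], [10.0, 26.0, -20.0], [10.0, 30.0, -20.0], [6.0, 37.0, -12.0]]
249 [[11.0, -30.0, -29.0], [10.0, -27.0, -28.0], [5.0, -25.0, -19.0], [7.0, 26.0, -22.0], [10.0, 29.0, -28.0], [11.0, 32.0, -29.0]]
257 [[10.0, -29.0, -35.0], [11.0, -25.0, -35.0], [1.0, -25.0, -19.0], [2.0, 27.0, -22.0], [11.0, 27.0, -36.0], [11.0, 31.0, -36.0]]
265 [[9.0, -28.0, -40.0], [9.0, -25.0, -40.0], [-4.0, -25.0, -20.0], [-2.0, 27.0, -23.0], [9.0, 27.0, -39.0], [10.0, 30.0, -40.0]]
273 [[6.0, -28.0, -41.0], [6.0, -24.0, -41.0], [-5.0, -24.0, -25.0], [-5.0, 26.0, -25.0], [6.0, 26.0, -41.0], [7.0, 30.0, -42.0]]
281 [[11.0, -25.0, -54.0], [2.0, -25.0, -41.0], [-9.0, -24.0, -26.0], [-9.0, 27.0, -26.0], [2.0, 27.0, -41.0], [12.0, 26.0, -54.0]]
289 [[11.0, -24.0, -58.0], [-2.0, -25.0, -41.0], [-153.0, -64.0, 154.0], [-154.0, 67.0, 155.0], [-3.0, 27.0, -41.0], [11.0, 26.0, -58.0]]
297 [[17.0, -21.0, -69.0], [-6.0, -25.0, -42.0], [-165.0, -65.0, 152.0], [-165.0, 68.0, 153.0], [16.0, 20.0, -69.0], [16.0, 23.0, -69.0]]
tool z max of finger pts [-52.71020669 -20.39120922  -9.47267099  -5.8571267   -3.24412235]
```

View pics/w15a.png

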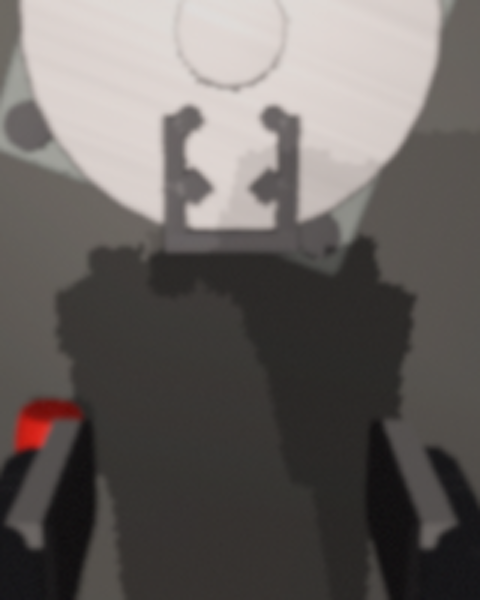

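```bash
python3 - <<'E'
from h import *
s,c=load('w15');T=np.linalg.inv(tool(s))
def t(u,v,z):
    p=planez(c,180+u/3,90+v/3,z,s);return (p*1000).round(1),((T[:3,:3]@p+T[:3,3])*1000).round(1)
for n,u,v in(('BL',166,250),('BR',298,250),('FL',165,118),('FR',298,118)): print(n,*t(u,v,.08))
print('head',*t(231,30,.091))
E
```

```text
BL [567.   -7.8  80. ] [ 20.6 -16.4  73.9]
BR [574.2 -42.7  80. ] [20.6 19.2 73.9]
FL [601.4  -1.3  80. ] [ 55.7 -15.9  73.9]
FR [608.4 -34.8  80. ] [55.7 18.3 73.9]
head [626.1 -13.5  91. ] [77.4  1.1 62.9]
```

Request:
drive_tool --deltas "0 0 0 15 1.3 0 0.5;0 0 0 14.1 0 0 0.5;0 0 0 0 0 25 0.5;0 0 0 0 0 25 0.5;0 0 0 0 0 14 0.5"

```text
clock: 22.9
tool_pos: [0.5783, -0.0234, 0.0885]
ee_rot: [-0.0, 0.995, 0.102, -0.001]
ft_force: [-0.2, -0.1, 0.9]
grip_width: 0.503
```

Request:
drive_tool --deltas "0 0 0 0 0 0 0.5;0 0 0 0 0 0 0.5;0 0 0 0 0 0 0.5"

```text
clock: 23.2
tool_pos: [0.5797, -0.0235, 0.0913]
ee_rot: [0.0, 0.995, 0.102, 0.001]
ft_force: [0.1, 0.0, 1.5]
grip_width: 0.499
```

```bash
python3 go.py .579 -.024 .08 .205; python3 - <<'E'
from h import *
s,c=snap('w16');T=np.linalg.inv(tool(s))
P=dep(c,s);Q=P@T[:3,:3].T+T[:3,3]
m=(Q[...,2]>-.06)&(P[...,2]>.081)&(abs(Q[...,1])<.06)&(abs(Q[...,0])<.012)
print('max z',np.percentile(Q[m][:,2]*1000,[50,90,98,99.5,100]))
crop(c,'pics/w16a.png',160,130,360,290,4)
E
```

```text
t23.20 pos [579.7 -23.5  91.3] yaw 0.2047 tilt [0.0015 0.0003] F [0.1 0.  1.5] g 0.499
shift(tool,mm) if shift first: [-0.8  0.4 11.3]  rotvec [ 0.0003 -0.0015 -0.0003]  q [ 0.13  0.64 -0.27  1.82  0.25  0.71 -1.64]
max z [-53.27562187 -19.17150939  -6.88973175  10.07124857  10.33627563]
```

View pics/w16a.png

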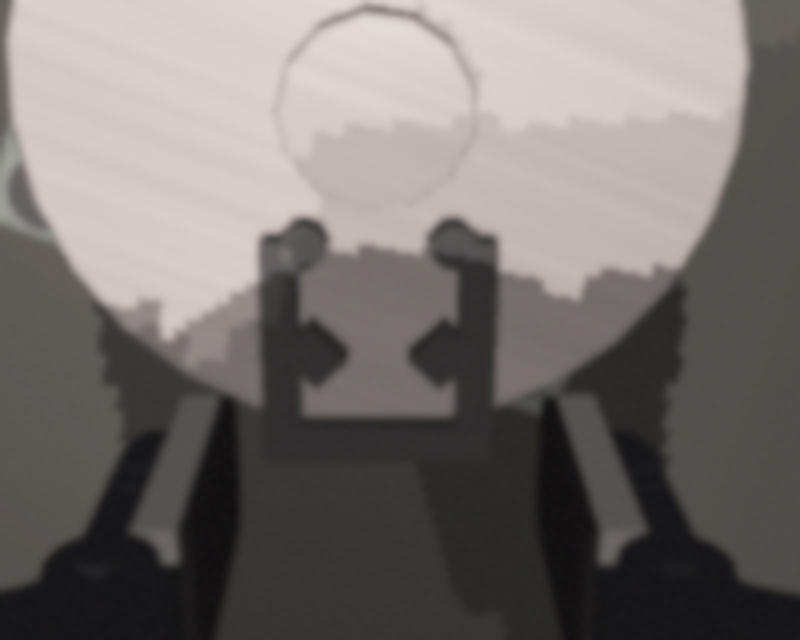

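Request:
drive_tool --deltas "0 0 0 -0.4 -0.9 8 0.5;0 0 0 0 0 6 0.5;0 0 0 0 0 3 0.5;0 0 0 0 0 0 0.5;0 0 0 0 0 0 0.5"

```text
clock: 23.75
tool_pos: [0.5782, -0.0227, 0.0732]
ee_rot: [0.0, 0.995, 0.102, -0.0]
ft_force: [-3.5, 0.5, 7.7]
grip_width: 0.505
```

Request:
drive_tool --deltas "0 0 0 0 0 1 0.5;0 0 0 0 0 0.5 0.5;0 0 0 0 0 0 0.5"

```text
clock: 24.05
tool_pos: [0.5783, -0.0227, 0.0729]
ee_rot: [0.0, 0.995, 0.102, -0.0]
ft_force: [-11.8, 0.4, 33.0]
grip_width: 0.501
```

Request:
drive_tool --deltas "0 0 0 0 0 0.5 0.5;0 0 0 0 0 0.5 0.5;0 0 0 0 0 0 0.5"

```text
clock: 24.35
tool_pos: [0.5784, -0.0227, 0.0728]
ee_rot: [0.0, 0.995, 0.102, 0.0]
ft_force: [-18.3, -0.2, 49.5]
grip_width: 0.502
```

I should have checked between those calls: the fingertips touched the face at TCP z 73 mm and the force rose to about 50 N. Backing off.

Request:
drive_tool --deltas "0 0 0 0 0 -3 0.5;0 0 0 0 0 -2 0.5;0 0 0 0 0 0 0.5"

```text
clock: 24.65
tool_pos: [0.5786, -0.0227, 0.0757]
ee_rot: [-0.0, 0.995, 0.102, 0.0]
ft_force: [-0.1, 0.1, -0.1]
grip_width: 0.502
```

Request:
drive_tool --deltas "0 0 0 0 0 0 0.38;0 0 0 0 0 0 0.38;0 0 0 0 0 0 0.38"

```text
clock: 24.95
tool_pos: [0.5785, -0.0227, 0.0758]
ee_rot: [0.0, 0.995, 0.102, -0.0]
ft_force: [-3.2, -0.9, 10.1]
grip_width: 0.394
```

```bash
python3 - <<'E'
from h import *
s,c=snap('w17');crop(c,'pics/w17a.png',160,130,360,290,4);print(s['ft_force'],s['tool_pos'],s['grip_width'])
E
```

```text
[-3.16052513 -0.93064771 10.13927898] [ 0.57850051 -0.02273154  0.07580163] 0.39401473990218844
```

View pics/w17a.png

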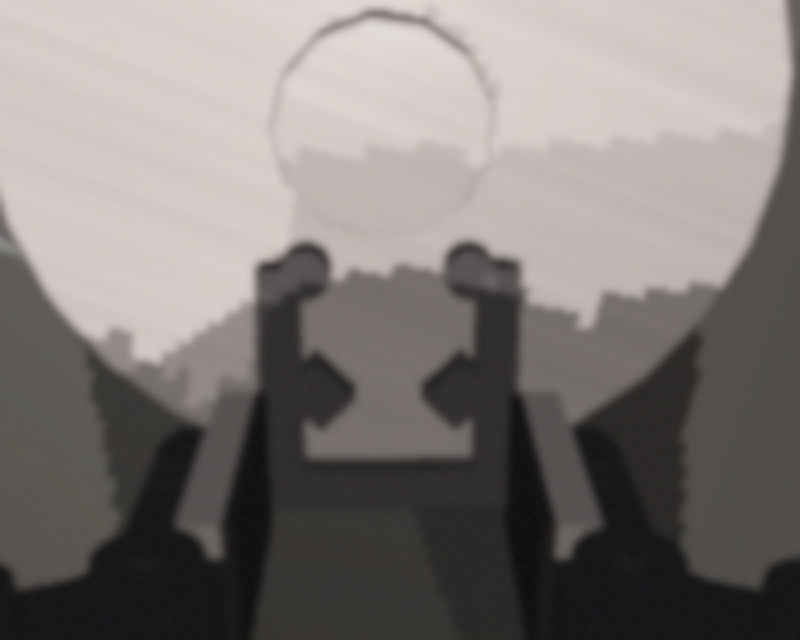

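Request:
drive_tool --deltas "0 0 0 0 0 0 0;0 0 0 0 0 -0.5 0;0 0 0 0 0 -2 0;0 0 0 0 0 -4 0;0 0 0 0 0 -8 0"

```text
clock: 25.5
tool_pos: [0.5782, -0.0227, 0.0901]
ee_rot: [-0.0, 0.995, 0.102, -0.001]
ft_force: [0.1, 0.4, -1.1]
grip_width: 0.386
```

Request:
drive_tool --deltas "0 0 0 0 0 -20 0;0 0 0 0 0 -25 0;0 0 0 0 0 -15 0;0 0 0 0 0 0 0;0 0 0 0 0 0 0"

```text
clock: 26.0
tool_pos: [0.5785, -0.0228, 0.1503]
ee_rot: [0.0, 0.995, 0.102, 0.0]
ft_force: [0.1, -0.5, -1.6]
grip_width: 0.39
```

```bash
python3 - <<'E'
from h import *
s,c=snap('w18');print(s['ft_force'],s['tool_pos'],s['grip_width'])
E
```

```text
[ 0.08165091 -0.53855822 -1.61737073] [ 0.57848598 -0.02283284  0.15033585] 0.3898879361980208
```

View pics/w18.png

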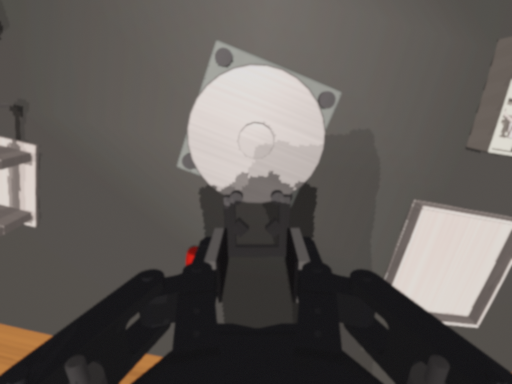

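```bash
python3 - <<'E'
from h import *
s,c=load('w1')
P=[planez(c,u,v,.022,s) for u,v in((367,138),(469,148),(438,250),(347,241))]
for p in P: print((p*1000).round(0))
print('ctr',np.mean(P,0))
_,a=load('scene0')
P=[planez(a,u,v,.022) for u,v in((246,154),(274,174),(247,202),(218,180))];print(np.mean(P,0))
E
python3 go.py .515 -.27 .15 .0
```

```text
[ 586. -203.   22.]
[ 590. -343.   22.]
[ 438. -348.   22.]
[ 439. -208.   22.]
ctr [ 0.51307035 -0.2753206   0.022     ]
[ 0.51354389 -0.27035172  0.022     ]
t26.05 pos [578.2 -22.8 149.8] yaw 0.205 tilt [-0.0006 -0.0001] F [ 0.1 -0.1 -0.9] g 0.388
shift(tool,mm) if shift first: [-1.122e+02  2.292e+02 -2.000e-01]  rotvec [-0.      0.0006  0.205 ]  q [ 0.14  0.56 -0.29  1.79  0.21  0.82 -1.61]
```

Request:
drive_tool --deltas "0 0 0 -8 15 0 0;0 0 0 -20 38 0 0;0 0 0 -23 43 0 0;0 0 0 -23 43 0 0;0 0 0 -23 43 0 0"

```text
clock: 26.55
tool_pos: [0.5189, -0.223, 0.1495]
ee_rot: [-0.0, 0.995, 0.102, -0.001]
ft_force: [2.1, -0.3, -0.2]
grip_width: 0.388
```

Request:
drive_tool --deltas "0 0 0 -18 33 0 0;0 0 0 -7.7 15 10 0;0 0 0 0 0 25 0;0 0 0 0 0 25 0;0 0 0 0 0 20 0"

```text
clock: 27.05
tool_pos: [0.5041, -0.2727, 0.068]
ee_rot: [-0.001, 0.995, 0.102, -0.001]
ft_force: [0.0, -0.3, 0.2]
grip_width: 0.388
```

Request:
drive_tool --deltas "0 0 0 0 0 0 0;0 0 0 0 0 0 0"

```text
clock: 27.25
tool_pos: [0.5049, -0.2726, 0.07]
ee_rot: [-0.0, 0.995, 0.102, -0.0]
ft_force: [0.0, 0.1, -0.0]
grip_width: 0.389
```

```bash
python3 - <<'E'
from h import *
s,c=snap('w19');print(s['ft_force'],s['tool_pos'],s['grip_width'])
E
```

```text
[ 0.01909209  0.0598807  -0.0293116 ] [ 0.50493108 -0.27263014  0.06999436] 0.3889115647924394
```

View pics/w19.png

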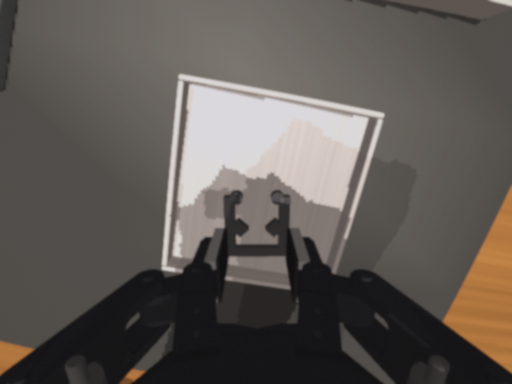

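Request:
drive_tool --deltas "0 0 0 0 0 22 0;0 0 0 0 0 20 0;0 0 0 0 0 10 0;0 0 0 0 0 8 0;0 0 0 0 0 0 0"

```text
clock: 27.8
tool_pos: [0.5052, -0.2728, 0.01]
ee_rot: [-0.0, 0.995, 0.102, -0.0]
ft_force: [-0.3, 0.4, -0.9]
grip_width: 0.387
```

Request:
drive_tool --deltas "0 0 0 0 0 1 0;0 0 0 0 0 1 0;0 0 0 0 0 0 0"

```text
clock: 28.1
tool_pos: [0.5054, -0.273, 0.0086]
ee_rot: [0.0, 0.995, 0.102, 0.0]
ft_force: [-0.6, -0.2, 0.1]
grip_width: 0.386
```

Request:
drive_tool --deltas "0 0 0 0 0 1 0;0 0 0 0 0 0.7 0;0 0 0 0 0 0 0"

```text
clock: 28.4
tool_pos: [0.5052, -0.2729, 0.0065]
ee_rot: [-0.0, 0.995, 0.102, -0.0]
ft_force: [0.4, -0.8, -1.1]
grip_width: 0.383
```

Request:
drive_tool --deltas "0 0 0 0 0 0.7 0;0 0 0 0 0 0 0;0 0 0 0 0 0 0"

```text
clock: 28.7
tool_pos: [0.5052, -0.2728, 0.0058]
ee_rot: [-0.0, 0.995, 0.102, -0.0]
ft_force: [-0.2, -0.3, -0.1]
grip_width: 0.389
```

Within about 1 mm of the floor. Releasing gently.

Request:
drive_tool --deltas "0 0 0 0 0 0 0.55;0 0 0 0 0 0 0.55;0 0 0 0 0 0 0.55;0 0 0 0 0 -3 0.55;0 0 0 0 0 -15 0.55"

```text
clock: 29.2
tool_pos: [0.5044, -0.2724, 0.0233]
ee_rot: [-0.001, 0.995, 0.102, -0.001]
ft_force: [-0.6, 1.0, -0.5]
grip_width: 0.552
```

Request:
drive_tool --deltas "0 0 0 0 0 -35 0.55;0 0 0 0 0 -45 0.55;0 0 0 0 0 -45 0.55;0 0 0 0 0 -45 0.55;0 0 0 0 0 -35 0.55"

```text
clock: 29.7
tool_pos: [0.5053, -0.2728, 0.233]
ee_rot: [0.001, 0.995, 0.102, 0.001]
ft_force: [-0.1, -1.2, 0.1]
grip_width: 0.553
```

Request:
drive_tool --deltas "0 0 0 0 0 0 0.55;0 0 0 0 0 0 0.55;0 0 0 0 0 0 0.55"

```text
clock: 30.0
tool_pos: [0.5047, -0.2727, 0.2285]
ee_rot: [-0.0, 0.995, 0.102, -0.0]
ft_force: [-0.0, -0.8, -1.0]
grip_width: 0.551
```

```bash
python3 - <<'E'
from h import *
from station import cams
s,c=snap('w20');print(s['ft_force'],s['tool_pos'],s['grip_width'],s['clock'])
for n in('scene','side'):
    k=cams.camera(n);cv2.imwrite('pics/%s9.png'%n,k['pixels'][:,:,::-1])
E
```

```text
[-0.00458213 -0.82191963 -1.0168276 ] [ 0.50467037 -0.27265516  0.22853253] 0.5509528777835444 30.0
```

View pics/w20.png

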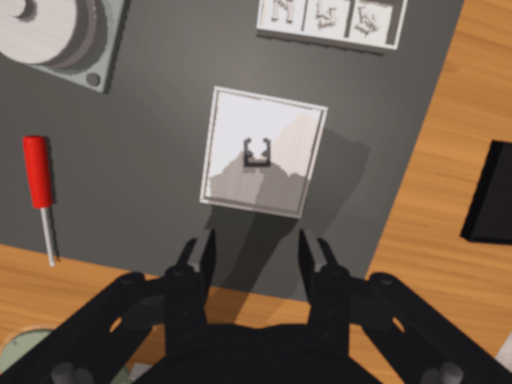

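View pics/side9.png

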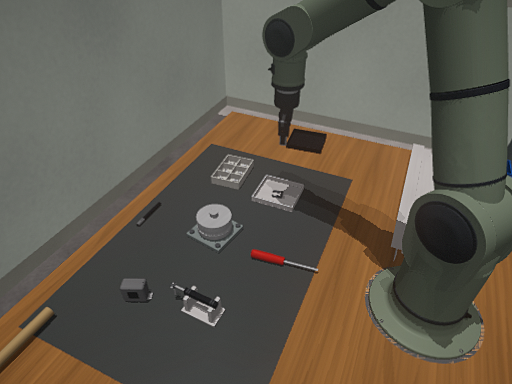

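View pics/scene9.png

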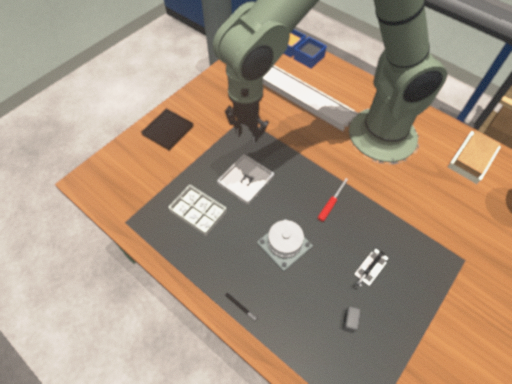

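The clip lies flat in the aluminium tray (wrist view 257,152), the pick is on its rest (side view 200,297), the spindle is bare, and the tape, rivet box and screwdriver have not moved. Handing in.

```bash
python3 -c "
from station import order
print(order.hand_in())"
```

```text
the job is handed in; nothing more can be done
None
```

The job is handed in: the clip is off the spindle and in the aluminium tray, and the pick is back on its rest. It took about 30 s on the robot's clock.

- **Prying:** I found the pin's tip with a touch on the roll's face of about 3 N. I then put the pin through the clip's window and drew the clip out along its own axis; readings peaked at about 12.5 N. The clip came about 29 mm, clear of the head, and the pick did not slip in the grip.
- **Placing:** I set the pick back on its rest, gripped the clip across its rigid rails, and released it about 1 mm above the tray floor.
- **Last checks:** Wrist, side and scene pictures show the clip flat in the tray, the pick seated, the spindle bare and the tape, rivet box and screwdriver unmoved. The robot was touching nothing.
- **One thing that went wrong:** While lowering the fingers beside the clip, I ran two moves without checking the force between them. The fingertips pressed on the roll's face at about 50 N for a moment before I backed off. This was the fingertips, not the pick or the gripper's body, and the wrist force stayed under its 120 N limit. No damage or movement shows in the pictures.

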